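# Spread rubber stoppers on a tray and hold it in the UV box

## Robot

A 6-joint arm with a two-finger parallel gripper is mounted at the origin on a cart in front of the work surface, level with it; the furniture and walls round the work are solid. World frame = base frame: x ahead of the robot, y to its left, z up, the work surface at z = 0. Lengths are in m, angles in rad, forces in N, time in s.
With the tool pointing down it reaches from about 0.35 to 0.85 m from the base axis. Payload 8.1 kg.
Tool frame: the origin (TCP) lies at the very end of the fingers, on their centre line; the grasp point (between the pads) lies 19 mm behind it; z points along the fingers, y is the direction in which the jaws open and shut (so a half turn about z gives the same grasp; the last joint's range is limited). The gripper opens to 93 mm and grips with 3 to 60 N. Pads are 15 mm wide; open, the fingers measure 128 mm over their backs; the gripper's body (75 mm by 188 mm) begins 65 mm behind the grasp point.
Start: joints at [-1.221, 0.13, 1.488, -0, 1.523, -0.085], TCP at [0.253, -0.544, 0.185] pointing down, gripper open.
Joint ranges: [-2.96, 2.96], [-0.89, 2.26], [0.02, 2.5], [-1.34, 4.48], [0, 2.73], [-2.66, 2.66]. Speed limits (rad/s): [2.39, 2.39, 2.79, 3.14, 3.14, 3.14].

## Interface

Orientations are given as a rotation vector (axis times angle).
In Python, from plant import read_state, read_camera, close_job gives the robot as it stands.
- The arm moves only by the tool jog_arm, never from a script. Its argument "motion" is one flat list of numbers, 7 for each row, row after row: the opening, from 0 (shut) to 1 (fully open), then the shift along the tool's x, y, z scaled (see below), then the turn, a rotation vector about the tool's x, y, z scaled (see below). A call has 1 to 8 rows; each row is the pose to reach, as a shift and turn from the pose measured when the call began, along the tool's axes at that moment; what a row does not reach only later rows make up. The controller multiplies each number of a shift by 0.5 m and each number of a turn by 90 degrees. A row lasts 1/10 s, in which the tool goes at most 50 mm and 8.59 degrees, less where a joint would pass 70% of its speed; a pose out of reach is approached as far as the arm can. A call with a number of a shift or a turn outside -1 to 1 is refused whole. A call with a gripper value outside its range is refused whole. The fingers move at their own pace and stop on an object; "grip_force" is the grip in N (left out, the last holds). Time passes only in rows, so rows that repeat a pose let the fingers close. It gives the time, the measured TCP pose, the force and the opening at its end, in the units of the state.
- read_state(): the state, without advancing time (a new reading comes with each control period).
- read_camera(name): name is "side" or "top" or "wrist"; returns a dict with "frame" (384x512x3 uint8, red, green, blue), "vertical_fov" (degrees; the focal length in pixels is half the picture's height over the tangent of half this angle, whatever the lens; pixels are square), "cx", "cy" (the principal point, pixels), "dist_coeffs" ([k1, k2, p1, p2, k3] as OpenCV has them; the pictures are not rectified), "world_from_camera" (4x4, takes a point from camera to world coordinates); the wrist camera has in their place "hand_eye" (4x4, takes a point from camera to tool coordinates, whose origin is the TCP and whose axes are the flange's). Camera axes: x right, y down, z forward; pixel columns grow to the right and rows downward; lengths in m; the calibration is good to about 2 mm. A picture is of the moment at which its call begins: read the wrist's pose just before it. There is no depth.
- close_job(): hands the job in, once; it reports no verdict.
The state is a dict: "t": time; "q": joint angles; "dq": joint speeds; "joint_torque": joint torques, N m; "tool_pos": TCP position; "orientation": TCP orientation; "force": force on the tool from outside, world axes, zero at the start; "wrist_torque": the same for the moment, N m; "opening": finger opening in m.
Only numpy, scipy, OpenCV 4.12 (cv2) and the standard library are available. Lean on these libraries where they do the work, as an engineer would, in place of code of your own. Each camera call takes 0.05 s, during which the arm holds its last target.

## Task

The rubber stoppers are to be exposed to UV, and they must not shade one another: spread the heap on the steel tray into a single layer, all four resting on the tray floor with a clear gap of about a centimetre or more between any two. Then push the tray, stoppers aboard, nose first through the slot of the low grey box until its closing plate lies flush against the box front, and finish while still holding it there by its grip: a spring inside pushes it out if it is let go. Leave the blue jar and the timer where they are.

Things in the scene. Friction and masses are not known exactly. Their poses are not given: they have to be found in the camera images.
- tray_grip (a point): Middle of the tray's upright black grip, the place to hold it: a block 12 mm thick (tray y), 34 mm long (tray x), from 20 to 68 mm above the worktop; this point is 50 mm above the tray's underside and 105 mm behind the tray's centre (x = -105 of tray_floor). Axes as tray_floor. A neck 10 mm wide, 18 to 34 mm above the worktop, joins it to the closing plate 22 mm away; both its sides are free.
- tray_floor (a point): Centre of the upper face of the floor of the loose steel tray: 120 (x) by 110 mm (y) outside, floor 3 mm thick, lip 10 mm high in all and 3 mm thick, corners rounded 8 mm, about 0.3 kg with plate and grip. x points to the nose (x = +60), the end that enters the slot first; z up. It slides on the worktop and need not be lifted.
- tray_plate (a point): Middle of the inner (nose side) face of the tray's upright closing plate, at x = -62 of tray_floor, 23 mm above the underside; axes as tray_floor. The plate is 132 mm wide and reaches 45 mm up, wider and higher than the slot, so that it stops on the front of the box. The grip is fixed before it.
- stopper_0_mid (a point): Centre (13 mm above its underside, on its axis) of a loose beige rubber stopper: a solid plug 26 mm high, 28 mm diameter at the top and about 22 mm at the bottom, 30 g. The four are alike. One of the three that stand on the tray floor at the start, nearly touching one another.
- stopper_1_mid (a point): Centre (13 mm above its underside, on its axis) of a loose beige rubber stopper: a solid plug 26 mm high, 28 mm diameter at the top and about 22 mm at the bottom, 30 g. The four are alike. One of the three that stand on the tray floor at the start, nearly touching one another.
- stopper_2_mid (a point): Centre (13 mm above its underside, on its axis) of a loose beige rubber stopper: a solid plug 26 mm high, 28 mm diameter at the top and about 22 mm at the bottom, 30 g. The four are alike. One of the three that stand on the tray floor at the start, nearly touching one another.
- stopper_3_mid (a point): Centre (13 mm above its underside, on its axis) of a loose beige rubber stopper: a solid plug 26 mm high, 28 mm diameter at the top and about 22 mm at the bottom, 30 g. The four are alike. At the start it stands on top of the other three.
- uv_box: The fixed UV box, grey with a flat white hood: 155 mm deep (its x), 150 mm wide, 74 mm high, without a floor, so the worktop runs through; origin at the centre of its underside, x points level from its front to its back. Mind the instrument head that overhangs the worktop to the left of the box, 0.25 m up.
- slot (a point): Middle of the slot in the box front, at worktop level on the outer front face; x points level into the box, square to the front, z up. The slot is 114 mm wide (2 mm more than the tray on each side) and 34 mm high through an 8 mm panel; wider behind. One layer of stoppers passes, stacked ones do not. With the closing plate flush, tray_floor lies at x = +62 mm of this frame.
- ejector (a joint): Sprung plate inside the box that the tray's nose pushes in: 0 m at rest, 0.020 m when the tray is fully home (limit 0.028). It meets the nose for the last 20 mm of travel and pushes back with about 3.5 N at first, 5.5 N at home, enough to slide a released tray out again.
- jar: Small round blue jar with screw lid, 49 mm wide, 63 mm high, loose bystander; origin at the centre of its underside.
- timer_1: Flat white bench timer, 58 x 68 x 18 mm, lying loose, bystander; origin at the centre of its underside.
There are look-alikes about, which are no part of the job. What is shaped like the part that bears stopper_0_mid but green is not meant.

How it is judged:
On the way, in this order (a step that is already met when the one before it is completed fails the run):
1. with the tray still outside the box, the stoppers lie in a single layer on it with gaps between them (horizontal distance between stopper_0_mid and stopper_1_mid above 0.036 m and horizontal distance between each of stopper_0_mid, stopper_1_mid and stopper_2_mid above 0.036 m and horizontal distance between each of stopper_0_mid, stopper_1_mid, stopper_2_mid and stopper_3_mid above 0.036 m and z of stopper_0_mid in the frame of tray_floor between 0.007 and 0.02 m and x of stopper_0_mid in the frame of tray_floor between -0.052 and 0.052 m and y of stopper_0_mid in the frame of tray_floor between -0.047 and 0.047 m and z of stopper_1_mid in the frame of tray_floor between 0.007 and 0.02 m and x of stopper_1_mid in the frame of tray_floor between -0.052 and 0.052 m and y of stopper_1_mid in the frame of tray_floor between -0.047 and 0.047 m and z of stopper_2_mid in the frame of tray_floor between 0.007 and 0.02 m and x of stopper_2_mid in the frame of tray_floor between -0.052 and 0.052 m and y of stopper_2_mid in the frame of tray_floor between -0.047 and 0.047 m and z of stopper_3_mid in the frame of tray_floor between 0.007 and 0.02 m and x of stopper_3_mid in the frame of tray_floor between -0.052 and 0.052 m and y of stopper_3_mid in the frame of tray_floor between -0.047 and 0.047 m and (x of tray_floor in the frame of slot below -0.06 m or y of tray_floor in the frame of slot below -0.04 m)), for 0.2 s.
2. the tray's nose has passed through the slot with the layer still spread (horizontal distance between stopper_0_mid and stopper_1_mid above 0.036 m and horizontal distance between each of stopper_0_mid, stopper_1_mid and stopper_2_mid above 0.036 m and horizontal distance between each of stopper_0_mid, stopper_1_mid, stopper_2_mid and stopper_3_mid above 0.036 m and z of stopper_0_mid in the frame of tray_floor between 0.007 and 0.02 m and x of stopper_0_mid in the frame of tray_floor between -0.052 and 0.052 m and y of stopper_0_mid in the frame of tray_floor between -0.047 and 0.047 m and z of stopper_1_mid in the frame of tray_floor between 0.007 and 0.02 m and x of stopper_1_mid in the frame of tray_floor between -0.052 and 0.052 m and y of stopper_1_mid in the frame of tray_floor between -0.047 and 0.047 m and z of stopper_2_mid in the frame of tray_floor between 0.007 and 0.02 m and x of stopper_2_mid in the frame of tray_floor between -0.052 and 0.052 m and y of stopper_2_mid in the frame of tray_floor between -0.047 and 0.047 m and z of stopper_3_mid in the frame of tray_floor between 0.007 and 0.02 m and x of stopper_3_mid in the frame of tray_floor between -0.052 and 0.052 m and y of stopper_3_mid in the frame of tray_floor between -0.047 and 0.047 m and x of tray_floor in the frame of slot above -0.03 m and y of tray_floor in the frame of slot between -0.006 and 0.006 m), for 0.1 s.
At the end, for the whole second after the job is handed in: The fingers are at the grip (within 45 mm) and press on the tray (over 1 N); it is level, closing plate within 4 mm of the box front, 5 mm of the slot's middle, 0.05 rad of square, ejector in over 15 mm; the four stoppers rest on the tray floor, centres over 36 mm apart (x of tray_floor in the frame of slot above 0.058 m and y of tray_floor in the frame of slot between -0.005 and 0.005 m and angle between the x axis of tray_floor and the x axis of slot, either way round below 0.05 rad and angle between tray_floor's own z axis and vertical below 0.05 rad and value of joint ejector above 0.015 m and contact force between the fingers and tray above 1 N and distance between the grasp point and tray_grip below 0.045 m and horizontal distance between stopper_0_mid and stopper_1_mid above 0.036 m and horizontal distance between each of stopper_0_mid, stopper_1_mid and stopper_2_mid above 0.036 m and horizontal distance between each of stopper_0_mid, stopper_1_mid, stopper_2_mid and stopper_3_mid above 0.036 m and z of stopper_0_mid in the frame of tray_floor between 0.007 and 0.02 m and x of stopper_0_mid in the frame of tray_floor between -0.052 and 0.052 m and y of stopper_0_mid in the frame of tray_floor between -0.047 and 0.047 m and z of stopper_1_mid in the frame of tray_floor between 0.007 and 0.02 m and x of stopper_1_mid in the frame of tray_floor between -0.052 and 0.052 m and y of stopper_1_mid in the frame of tray_floor between -0.047 and 0.047 m and z of stopper_2_mid in the frame of tray_floor between 0.007 and 0.02 m and x of stopper_2_mid in the frame of tray_floor between -0.052 and 0.052 m and y of stopper_2_mid in the frame of tray_floor between -0.047 and 0.047 m and z of stopper_3_mid in the frame of tray_floor between 0.007 and 0.02 m and x of stopper_3_mid in the frame of tray_floor between -0.052 and 0.052 m and y of stopper_3_mid in the frame of tray_floor between -0.047 and 0.047 m); the arm keeps its last pose, push and grip.
It fails at once if the jar is pushed from its place by more than 20 mm (distance of jar from where it was at the start of the episode above 0.02 m).
It fails at once if the timer is pushed from its place by more than 20 mm (distance of timer_1 from where it was at the start of the episode above 0.02 m).
It also fails if it takes over 72 s, if anything falls off the work surface, if the arm or the gripper's body presses on something with over 40 N, if the wrist force passes 120 N, or if a joint passes its speed limit or range.

## Working session

There is one attempt and no reset: what is moved stays moved. The work goes in short steps, Python scripts to look and compute and a tool call to move; the robot and the scene stay as the last step left them, time stands still between calls to the robot, and variables do not carry over. Pictures are saved under pics/ and viewed, and the job is handed in when it is done.

Besides the shell and the picture viewer there is one more tool, called after "Emit:" in YAML: its name, and indented under it one key for each argument. jog_arm: Moves the arm, as the interface text tells. Its arguments: {"type":"object","properties":{"motion":{"type":"array","items":{"type":"number"}},"grip_force":{"type":"number"}},"required":["motion"]}

```bash
mkdir -p pics; ls
python3 - <<'E'
from plant import *
import cv2,json,numpy as np
s=read_state();print(s)
for n in ['side','top','wrist']:
    c=read_camera(n);cv2.imwrite(f'pics/a_{n}.png',c['frame'][:,:,::-1])
    print(n,{k:(np.round(v,4).tolist()) for k,v in c.items() if k!='frame'})
E
```

```text
pics
{'t': 0.0, 'q': array([-1.22139741e+00,  1.31149470e-01,  1.48928463e+00,  1.68795411e-05,
        1.52300612e+00, -8.53927719e-02]), 'dq': array([ 0.00095814, -0.00307925,  0.00221239,  0.00156555,  0.00190164,
       -0.00134903]), 'joint_torque': array([-1.46457791e-03, -5.59856343e+01, -4.91755235e+01,  7.63234170e-02,
        3.52016778e-02, -1.64638627e-04]), 'tool_pos': array([ 0.25254432, -0.54355923,  0.18389157]), 'orientation': array([-3.06585695e+00, -6.77205489e-01,  3.55521110e-04]), 'force': array([-0.12684757,  0.17365997,  0.22179752]), 'wrist_torque': array([-0.02330552,  0.04169558,  0.02080507]), 'opening': 0.09315825200856884}
side {'vertical_fov': 46.9852, 'cx': 260.905, 'cy': 192.3453, 'dist_coeffs': [-0.009, 0.0, 0.0, 0.0, 0.0], 'world_from_camera': [[0.9784, -0.1213, 0.1672, 0.3475], [-0.2066, -0.571, 0.7946, -0.9736], [-0.0009, -0.812, -0.5837, 0.5993], [0.0, 0.0, 0.0, 1.0]]}
top {'vertical_fov': 49.4943, 'cx': 258.0216, 'cy': 188.486, 'dist_coeffs': [-0.0999, 0.0, 0.0, 0.0, 0.0], 'world_from_camera': [[0.0216, -0.9946, 0.1016, 0.3776], [-0.9997, -0.02, 0.0166, -0.2411], [-0.0145, -0.1019, -0.9947, 1.0278], [0.0, 0.0, 0.0, 1.0]]}
wrist {'vertical_fov': 69.2017, 'cx': 259.8507, 'cy': 189.402, 'dist_coeffs': [-0.0681, 0.0, 0.0, 0.0, 0.0], 'hand_eye': [[0.0006, -0.9657, -0.2595, 0.0722], [1.0, 0.0005, 0.0006, -0.0009], [-0.0004, -0.2595, 0.9657, -0.2009], [0.0, 0.0, 0.0, 1.0]]}
```

View pics/a_side.png

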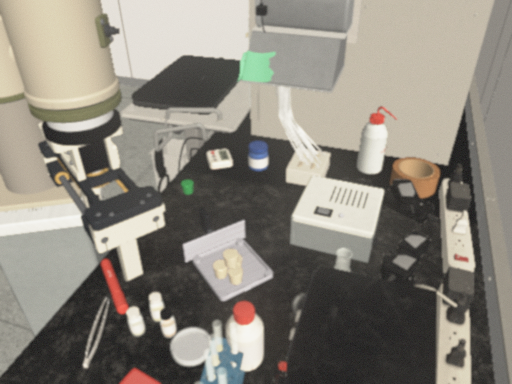

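View pics/a_top.png

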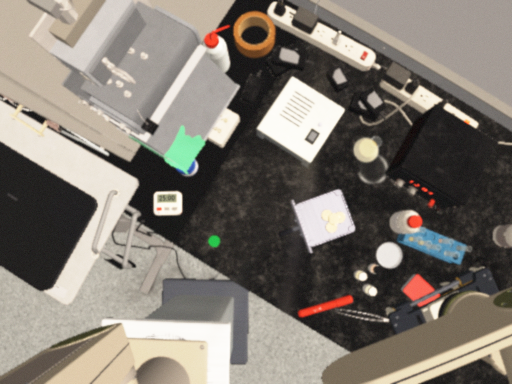

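View pics/a_wrist.png

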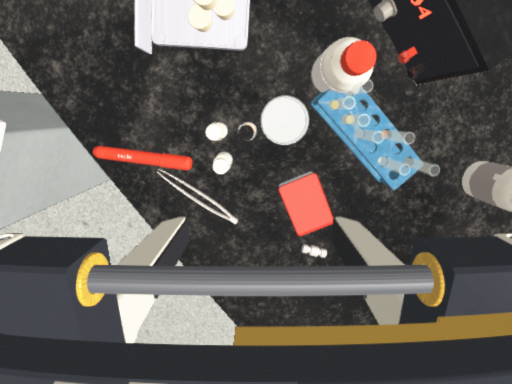

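```bash
cat > h.py <<'E'
import numpy as np,cv2
from plant import *
from scipy.spatial.transform import Rotation as R
def K(c):
    f=c['frame'].shape[0]/2/np.tan(np.radians(c['vertical_fov'])/2)
    return np.array([[f,0,c['cx']],[0,f,c['cy']],[0,0,1]]),np.array(c['dist_coeffs'])
def tcp(s):
    T=np.eye(4);T[:3,:3]=R.from_rotvec(s['orientation']).as_matrix();T[:3,3]=s['tool_pos'];return T
def pose(c,s=None):
    return c['world_from_camera'] if 'world_from_camera' in c else tcp(s)@c['hand_eye']
def cast(c,uv,z,s=None):
    k,d=K(c);T=np.array(pose(c,s))
    p=cv2.undistortPoints(np.array(uv,float).reshape(-1,1,2),k,d).reshape(-1,2)
    r=np.c_[p,np.ones(len(p))]@T[:3,:3].T
    o=T[:3,3]
    return o+r*((z-o[2])/r[:,2])[:,None]
def proj(c,P,s=None):
    k,d=K(c);T=np.linalg.inv(np.array(pose(c,s)))
    return cv2.projectPoints(np.array(P,float).reshape(-1,1,3),cv2.Rodrigues(T[:3,:3])[0],T[:3,3],k,d)[0].reshape(-1,2)
def snap(n,name):
    s=read_state();c=read_camera(n);cv2.imwrite(f'pics/{name}.png',c['frame'][:,:,::-1]);np.save(f'pics/{name}.npy',dict(c=c,s=s),allow_pickle=True);return c,s
def load(name):
    d=np.load(f'pics/{name}.npy',allow_pickle=True).item();return d['c'],d['s']
def crop(c,x,y,w,h,k,name):
    im=c['frame'][y:y+h,x:x+w,::-1];cv2.imwrite(f'pics/{name}.png',cv2.resize(im,None,fx=k,fy=k,interpolation=cv2.INTER_CUBIC))
E
python3 - <<'E'
from h import *
c,s=snap('side','s0');t,s=snap('top','t0');w,s=snap('wrist','w0')
crop(c,170,150,230,160,3,'c1');crop(t,200,70,180,200,3,'c2')
E
```

```text
(no output)
```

View pics/c1.png

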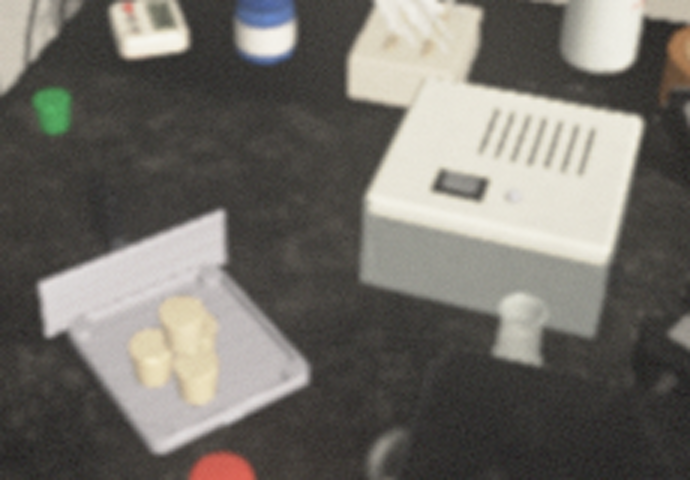

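View pics/c2.png

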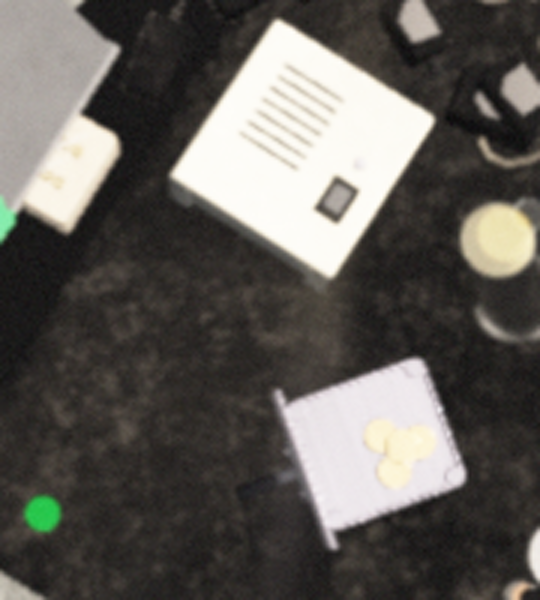

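Run:
```python
from h import *
t,s=load('t0')
o=np.array([200,70])
f=lambda L,z:print(np.round(cast(t,np.array(L)/3+o,z),3)[:,:2].tolist())
f([(278,392),(335,548)],.045)
f([(425,358),(467,475),(340,528)],.01)
f([(280,20),(435,120),(330,278),(172,178)],.074)
f([(381,436),(394,470),(420,440)],.026+.003);f([(401,447)],.055)
print(np.round(tcp(s),3))
```

```text
[[0.451, -0.307], [0.33, -0.353]]
[[0.484, -0.43], [0.389, -0.464], [0.344, -0.361]]
[[0.745, -0.304], [0.665, -0.426], [0.538, -0.344], [0.614, -0.221]]
[[0.418, -0.391], [0.391, -0.402], [0.416, -0.422]]
[[0.409, -0.403]]
[[ 0.907  0.421 -0.     0.253]
 [ 0.421 -0.907  0.001 -0.544]
 [ 0.    -0.001 -1.     0.184]
 [ 0.     0.     0.     1.   ]]
```

Emit:
jog_arm:
  motion: [1,0.1,-0.03,-0.12,0,0,0,1,0.2,-0.07,-0.12,0,0,0,1,0.3,-0.1,-0.12,0,0,0,1,0.41,-0.138,-0.06,0,0,0,1,0.41,-0.138,-0.03,0,0,0,1,0.41,-0.138,-0.03,0,0,0]

```text
t: 0.9
tool_pos: [0.4112, -0.3899, 0.1956]
orientation: [-3.059, -0.684, 0.002]
force: [-1.3, 1.0, -0.4]
opening: 0.0929
```

Run:
```python
from h import *
w,s=snap('wrist','w1');crop(w,0,0,512,384,1.5,'w1b');print(s['t'],s['tool_pos'])
```

```text
0.9 [ 0.41123042 -0.38989576  0.19555956]
```

View pics/w1b.png

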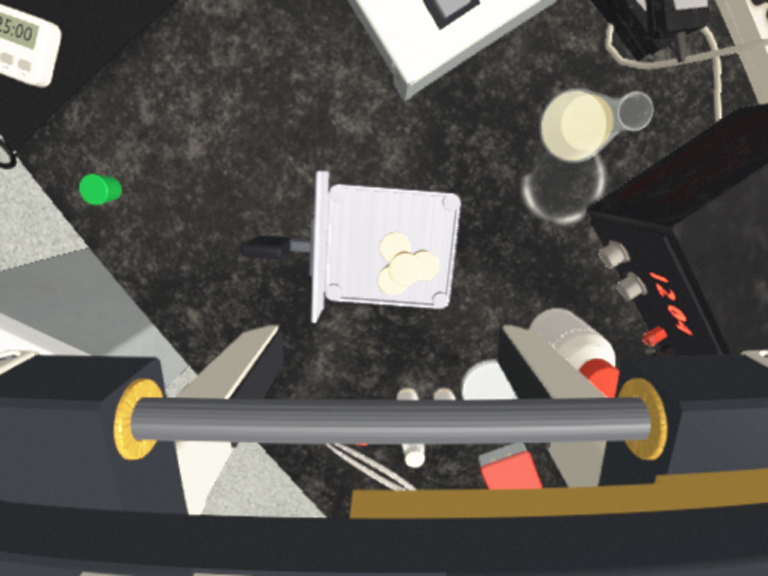

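Run:
```python
from h import *
w,s=load('w1')
crop(w,195,105,130,120,6,'w1c')
```

```text
(no output)
```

View pics/w1c.png

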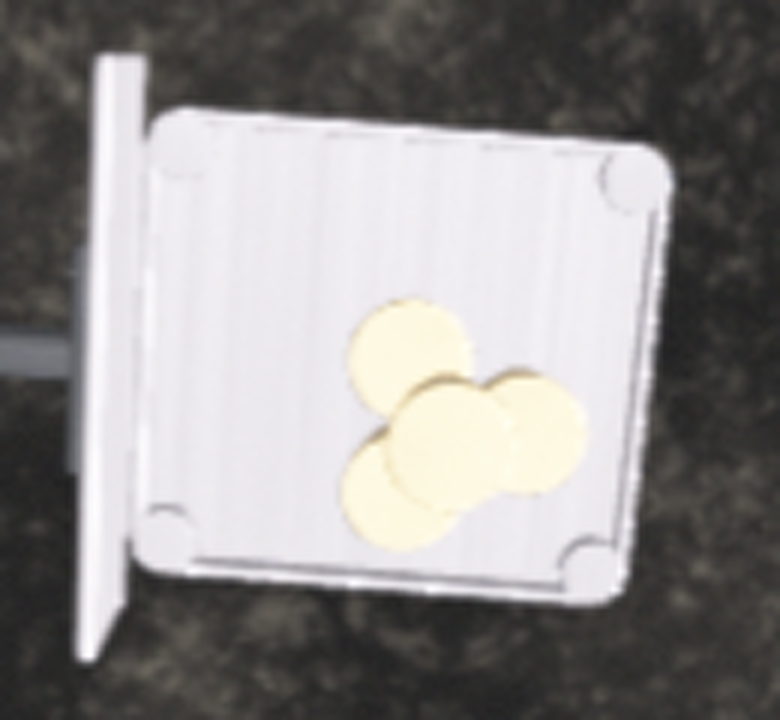

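Run:
```python
from h import *
w,s=load('w1')
o=np.array([195,105])
f=lambda L,z:cast(w,np.array(L)/6+o-.4,z,s)[:,:2]
q=f([(150,106),(675,144),(628,608),(131,574)],.010)
print(q.round(4).tolist(),[np.linalg.norm(q[i]-q[i-1]).round(4) for i in range(4)])
c=q.mean(0);dx=(q[1]+q[2]-q[0]-q[3]);dy=q[0]+q[1]-q[2]-q[3]
ax=np.arctan2(dx[1],dx[0]);ay=np.arctan2(dy[1],dy[0])-np.pi/2
print(c,np.degrees([ax,ay]))
a=(ax+ay)/2;M=np.array([[np.cos(a),np.sin(a)],[-np.sin(a),np.cos(a)]])
p=f([(410,358),(402,490),(528,433)],.029);d=f([(451,445)],.055)
P=np.r_[p,d];print(P.round(4).tolist());print(((P-c)@M.T*1000).round(1).tolist())
T=tcp(s)
print(np.degrees(np.arctan2(T[1,0],T[0,0])))
```

```text
[[0.4438, -0.3119], [0.487, -0.4233], [0.3838, -0.4644], [0.3399, -0.3514]] [np.float64(0.1112), np.float64(0.1194), np.float64(0.1111), np.float64(0.1212)]
[ 0.41360896 -0.38775089] [-68.77920631 -68.73851997]
[[0.4196, -0.3885], [0.3915, -0.3998], [0.4156, -0.4198], [0.4107, -0.4021]]
[[2.8, 5.4], [3.2, -25.0], [30.6, -9.8], [12.3, -7.9]]
25.19532677055695
```

```bash
cat >> h.py <<'E'
TC=np.array([.4136,-.3878]);TA=np.radians(-68.75)
def go(x,y,z,jaw,frame='tray',s=None,C=None,A=None):
    """x,y mm in tray frame, z m, jaw deg in tray frame -> scaled numbers"""
    s=s or read_state();T=tcp(s);C=TC if C is None else C;A=TA if A is None else A
    r=np.array([[np.cos(A),-np.sin(A)],[np.sin(A),np.cos(A)]])
    p=np.r_[C+r@np.array([x,y])/1000,z]
    best=None
    for k in (0,180):
        b=A+np.radians(jaw+k);Y=np.array([np.cos(b),np.sin(b),0]);Z=np.array([0,0,-1.]);X=np.cross(Y,Z)
        rv=R.from_matrix(T[:3,:3].T@np.c_[X,Y,Z]).as_rotvec()
        if best is None or np.linalg.norm(rv)<np.linalg.norm(best): best=rv
    sh=T[:3,:3].T@(p-T[:3,3])/.5
    print(np.round(sh,4).tolist(),np.round(best/(np.pi/2),4).tolist(),'deg',np.degrees(np.linalg.norm(best)).round(1),'world',p.round(4))
def tri(obs):
    """obs: list of (c,s,uv)"""
    Aa=np.zeros((3,3));bb=np.zeros(3)
    for c,s,uv in obs:
        T=np.array(pose(c,s));a=cast(c,[uv],0,s)[0];d=a-T[:3,3];d/=np.linalg.norm(d);m=np.eye(3)-np.outer(d,d);Aa+=m;bb+=m@T[:3,3]
    return np.linalg.solve(Aa,bb)
E
python3 - <<'E'
from h import *
t,_=load('t0');c,_=load('s0');w,s=load('w1')
print('bottle cap',tri([(t,None,(413,221)),(c,None,(243,310)),(w,s,(400,252))]))
print('flask', tri([(t,None,(367,149)),(w,s,(386,83))]))
go(12,-8,.085,62);go(12,-8,.038,62)
print(read_state()['q'])
E
```

```text
bottle cap [ 0.40631606 -0.57246419  0.10578118]
flask [ 0.58939956 -0.49619395 -0.00386318]
[-0.0071, 0.019, 0.2245] [-0.0031, -0.001, -0.6457] deg 58.1 world [ 0.4105 -0.4019  0.085 ]
[-0.007, 0.0194, 0.3185] [-0.0031, -0.001, -0.6457] deg 58.1 world [ 0.4105 -0.4019  0.038 ]
[-8.53860997e-01  4.28103472e-02  1.55842553e+00  3.39116477e-04
  1.54520808e+00  2.78212385e-01]
```

Emit:
jog_arm:
  motion: [0.6,-0.007,0.019,0.1,-0.003,-0.001,-0.646,0.6,-0.007,0.019,0.15,-0.003,-0.001,-0.646,0.6,-0.007,0.019,0.2,-0.003,-0.001,-0.646,0.6,-0.007,0.019,0.2245,-0.003,-0.001,-0.646,0.6,-0.007,0.019,0.2245,-0.003,-0.001,-0.646,0.6,-0.007,0.019,0.2245,-0.003,-0.001,-0.646,0.6,-0.007,0.019,0.2245,-0.003,-0.001,-0.646]
  grip_force: 8

```text
t: 1.65
tool_pos: [0.4098, -0.4037, 0.0859]
orientation: [2.342, 2.092, -0.001]
force: [-0.2, -0.5, -0.1]
opening: 0.0564
```

Run:
```python
from h import *
s=read_state();print(s['t'],s['opening'])
go(12,-8,.038,62);go(12,-8,.075,62)
```

```text
1.65 0.05635681295425284
[0.0038, 0.001, 0.0957] [0.0002, 0.0007, 0.0032] deg 0.3 world [ 0.4105 -0.4019  0.038 ]
[0.0037, 0.001, 0.0217] [0.0002, 0.0007, 0.0032] deg 0.3 world [ 0.4105 -0.4019  0.075 ]
```

Emit:
jog_arm:
  motion: [0.6,0.004,0.001,0.05,0,0,0,0.6,0.004,0.001,0.0957,0,0,0.003,0.6,0.004,0.001,0.0957,0,0,0.003,0.1,0.004,0.001,0.0957,0,0,0.003,0.1,0.004,0.001,0.0957,0,0,0.003,0.1,0.004,0.001,0.0957,0,0,0.003,0.1,0.004,0.001,0.0957,0,0,0.003]
  grip_force: 8

```text
t: 2.35
tool_pos: [0.411, -0.4025, 0.0393]
orientation: [2.346, 2.085, -0.001]
force: [0.5, -0.0, 0.5]
opening: 0.0285
```

Run:
```python
from h import *
s=read_state();print(s['t'],s['opening'],s['tool_pos'])
go(12,-8,.075,62);go(-26,22,.06,62);go(-26,22,.013,62)
w,s=snap('wrist','w2');crop(w,100,100,312,200,2.5,'w2c')
```

```text
2.35 0.0285426128002002 [ 0.41101514 -0.40251229  0.0392529 ]
[0.001, -0.0011, -0.0715] [0.001, 0.0015, 0.0002] deg 0.2 world [ 0.4105 -0.4019  0.075 ]
[0.0963, 0.0162, -0.0417] [0.001, 0.0015, 0.0002] deg 0.2 world [ 0.4247 -0.3556  0.06  ]
[0.0965, 0.0161, 0.0523] [0.001, 0.0015, 0.0002] deg 0.2 world [ 0.4247 -0.3556  0.013 ]
```

View pics/w2c.png

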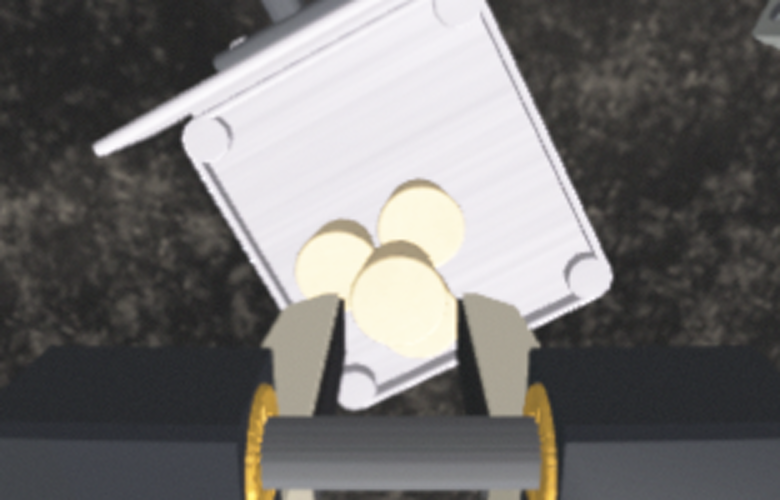

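Emit:
jog_arm:
  motion: [0.1,0.001,-0.001,-0.05,0,0,0,0.1,0.02,0.003,-0.06,0,0,0,0.1,0.07,0.012,-0.05,0,0,0,0.1,0.0964,0.016,-0.03,0,0,0,0.1,0.0964,0.016,0.02,0,0,0,0.1,0.0964,0.016,0.05,0,0,0,0.1,0.0964,0.016,0.05,0,0,0,0.1,0.0964,0.016,0.05,0,0,0]

```text
t: 3.2
tool_pos: [0.4241, -0.3551, 0.0133]
orientation: [2.347, 2.087, -0.001]
force: [-0.4, 0.7, 0.6]
opening: 0.0093
```

Run:
```python
from h import *
s=read_state();print(s['t'],s['opening'],s['tool_pos'])
go(-26,22,.08,62);go(3,-25,.06,-31)
```

```text
3.2 0.009318415406393657 [ 0.42410769 -0.35510672  0.01334752]
[-0.001, 0.0013, -0.1333] [0.0001, 0.0008, 0.0002] deg 0.1 world [ 0.4247 -0.3556  0.08  ]
[-0.0963, -0.0545, -0.0932] [-0.0005, 0.0007, -0.9665] deg 87.0 world [ 0.3914 -0.3997  0.06  ]
```

Run:
```python
from h import *
w,s=snap('wrist','w3');crop(w,100,60,312,240,2.5,'w3c')
t,s=snap('top','t3');crop(t,270,170,110,90,6,'t3c')
```

```text
(no output)
```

View pics/w3c.png

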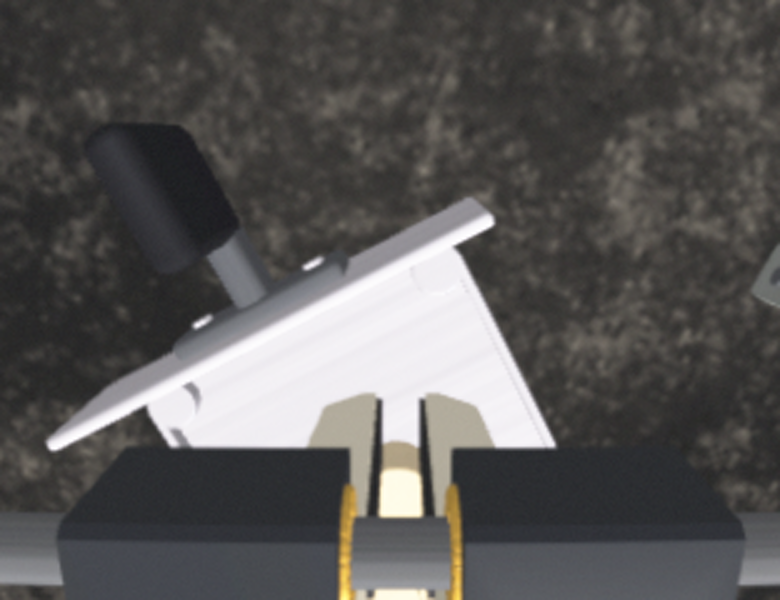

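View pics/t3c.png

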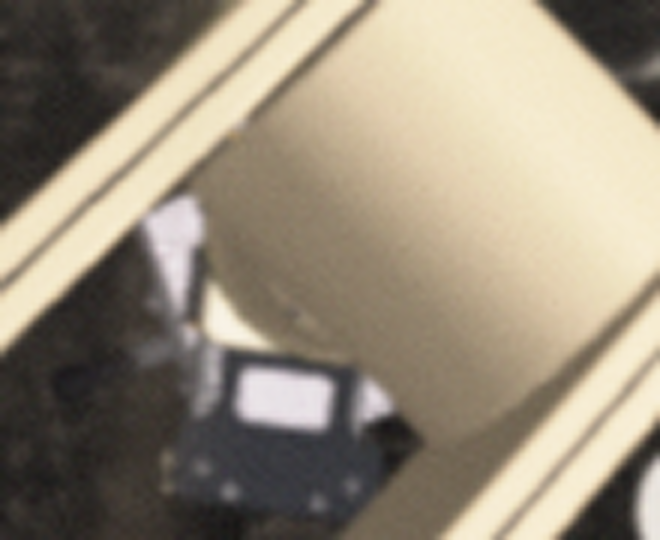

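Emit:
jog_arm:
  motion: [0.1,0,0,-0.05,0,0,0,0.1,0,0,-0.14,0,0,0,0.3,-0.02,0,-0.22,0,0,0,0.5,-0.04,0,-0.3,0,0,0,0.5,-0.06,0,-0.34,0,0,0,0.5,-0.06,0,-0.34,0,0,0]

```text
t: 3.9
tool_pos: [0.4229, -0.3889, 0.1908]
orientation: [2.34, 2.076, -0.001]
force: [-0.1, -0.2, 0.3]
opening: 0.0367
```

Run:
```python
from h import *
w,s=snap('wrist','w4');crop(w,130,60,240,180,3,'w4c')
```

```text
(no output)
```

View pics/w4c.png

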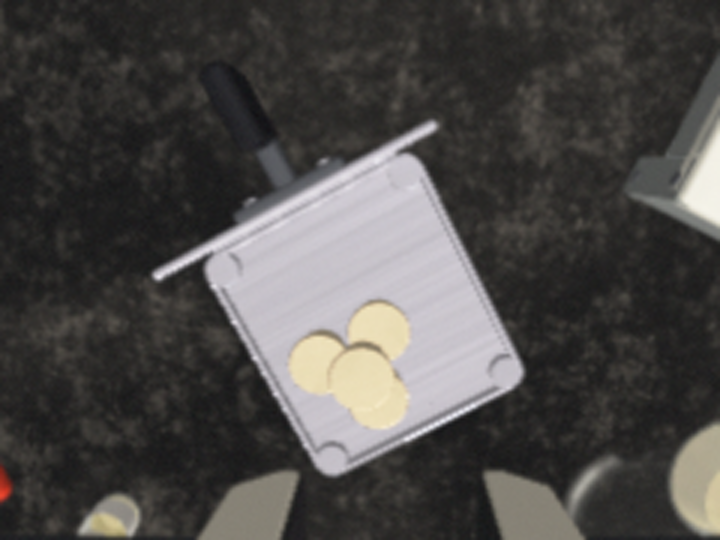

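Run:
```python
from h import *
w,s=load('w4')
o=np.array([130,60]);c,a=TC,TA;M=np.array([[np.cos(a),np.sin(a)],[-np.sin(a),np.cos(a)]])
f=lambda L,z:((cast(w,np.array(L)/3+o-.33,z,s)[:,:2]-c)@M.T*1000).round(1).tolist()
print(f([(362,378)],.055),f([(379,331),(318,363),(380,401)],.029))
print(f([(203,262),(420,150),(523,375),(320,478)],.01))
go(12,-8,.075,62);go(12,-8,.036,62);go(12,-8,.036,90)
```

```text
[[12.0, -7.8]] [[2.5, 5.2], [2.4, -25.6], [31.1, -9.6]]
[[-60.3, -52.2], [-57.4, 57.8], [56.6, 53.4], [56.7, -56.7]]
[-0.0304, -0.021, 0.2255] [0.004, 0.0041, -0.0006] deg 0.5 world [ 0.4105 -0.4019  0.075 ]
[-0.0299, -0.0215, 0.3035] [0.004, 0.0041, -0.0006] deg 0.5 world [ 0.4105 -0.4019  0.036 ]
[-0.0299, -0.0215, 0.3035] [0.003, 0.005, -0.3117] deg 28.1 world [ 0.4105 -0.4019  0.036 ]
```

Nothing moved: the jaws were still closing when I lifted. I'll retry D with a smaller opening and a longer wait.

Emit:
jog_arm:
  motion: [0.45,-0.03,-0.021,0.1,0.004,0.004,0,0.45,-0.03,-0.021,0.2,0.004,0.004,0,0.45,-0.03,-0.0215,0.25,0.004,0.004,0,0.45,-0.03,-0.0215,0.3035,0.004,0.004,0,0.45,-0.03,-0.0215,0.3035,0.004,0.004,0,0.45,-0.03,-0.0215,0.3035,0.004,0.004,0,0.1,-0.03,-0.0215,0.3035,0.004,0.004,0,0.1,-0.03,-0.0215,0.3035,0.004,0.004,0]
  grip_force: 12

```text
t: 4.75
tool_pos: [0.4115, -0.403, 0.038]
orientation: [2.347, 2.084, -0.0]
force: [-0.6, -0.3, 0.2]
opening: 0.0303
```

Emit:
jog_arm:
  motion: [0.1,0,0,0,0,0,0,0.1,0,0,0,0,0,0,0.1,0,0,0,0,0,0]

```text
t: 5.05
tool_pos: [0.4118, -0.4033, 0.0387]
orientation: [2.346, 2.083, -0.0]
force: [-0.0, 0.4, 0.0]
opening: 0.0104
```

Run:
```python
from h import *
s=read_state();print(s['t'],s['opening'],s['tool_pos'])
go(-26,22,.06,62);go(-26,22,.011,62)
```

```text
5.05 0.010430769473749301 [ 0.41182956 -0.40329582  0.03868103]
[0.0977, 0.0144, -0.0429] [0.002, 0.0019, -0.0006] deg 0.3 world [ 0.4247 -0.3556  0.06  ]
[0.0979, 0.014, 0.0551] [0.002, 0.0019, -0.0006] deg 0.3 world [ 0.4247 -0.3556  0.011 ]
```

Run:
```python
from h import *
w,s=snap('wrist','w5');crop(w,100,100,312,200,2.5,'w5c')
c,s=snap('side','s5');crop(c,180,200,110,110,6,'s5c')
```

```text
(no output)
```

View pics/w5c.png

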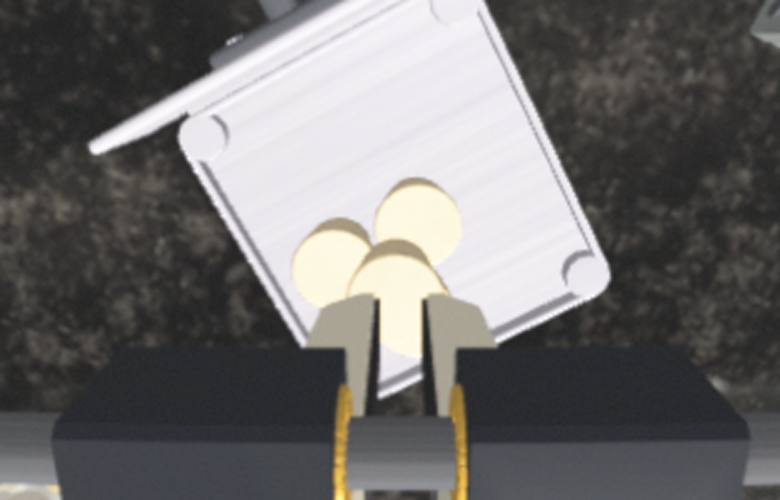

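View pics/s5c.png

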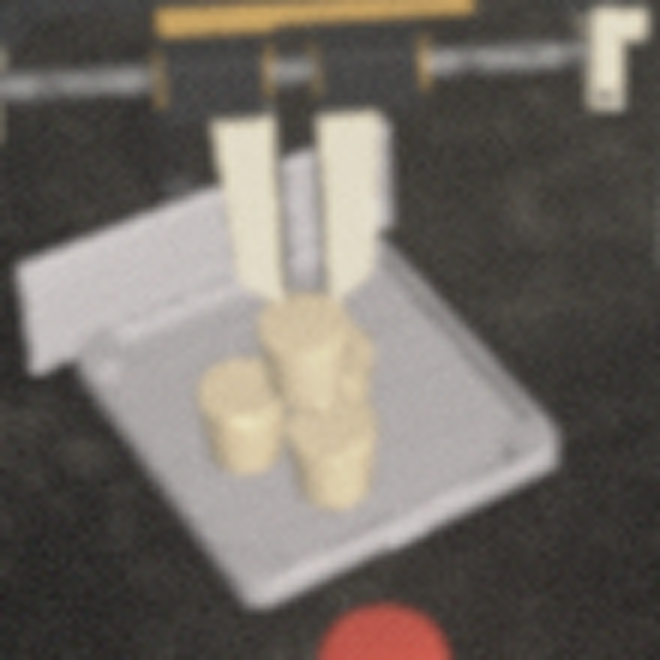

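Run:
```python
from h import *
c,s=load('s5')
print((proj(c,[s['tool_pos'],[.4105,-.4019,.055],[.4105,-.4019,.029]])-[180,200])*6)
print(s['tool_pos'])
t,_=load('t0');c0,_=load('s0');w,s4=load('w4');w1,s1=load('w1')
D=dict(t=(200+401/3-.33,70+447/3-.33),s=(170+183/3-.33,150+311/3-.33),w=(130+362/3-.33,60+378/3-.33),w1=(195+451/6-.4,105+445/6-.4))
print(tri([(t,None,D['t']),(c0,None,D['s'])]),tri([(w,s4,D['w']),(w1,s1,D['w1'])]),tri([(w,s4,D['w']),(c0,None,D['s'])]))
for z in(.03,.055):print(cast(t,[D['t']],z),cast(c0,[D['s']],z),cast(w,[D['w']],z,s4),cast(w1,[D['w1']],z,s1))
```

```text
[[302.73297358 362.11097305]
 [295.79244552 319.24947643]
 [299.49359686 382.40406568]]
[ 0.41168458 -0.40316974  0.03844248]
[ 0.41128783 -0.40228571  0.05461569] [ 0.41057548 -0.40215139  0.05407806] [ 0.41177155 -0.40210567  0.05457467]
[[ 0.41052027 -0.4062358   0.03      ]] [[ 0.41582637 -0.3765033   0.03      ]] [[ 0.40925617 -0.40834483  0.03      ]] [[ 0.40585451 -0.40520645  0.03      ]]
[[ 0.40969562 -0.40209744  0.055     ]] [[ 0.4128274  -0.40272761  0.055     ]] [[ 0.41068465 -0.40185135  0.055     ]] [[ 0.41069507 -0.40209483  0.055     ]]
```

Run:
```python
from h import *
c,s=load('w5')
T=tcp(s)
P=[(T@np.r_[0,y,z,1])[:3] for z in(-.06,-.04,-.03,-.02,-.01,0) for y in(-.005,.005)]
print((proj(c,P,s)-[100,100])*2.5)
c,s=load('s5');P=P=[(T@np.r_[0,y,z,1])[:3] for z in(-.04,-.03,-.02,-.01,0) for y in(-.025,.025)]
print((proj(c,P)-[180,200])*6)
q=s['q'];print(q)
```

```text
[[377.18541706 373.98088926]
 [421.93971268 374.00841552]
 [379.65777926 336.79764709]
 [419.50832641 336.82215177]
 [380.70361307 321.091232  ]
 [418.47979651 321.11445828]
 [381.64704604 306.93400148]
 [417.55195842 306.9560745 ]
 [382.50227001 294.10965844]
 [416.71085922 294.13068605]
 [383.28099536 282.44001718]
 [415.94498531 282.46009292]]
[[210.55880789 267.33023127]
 [383.26012077 256.38424923]
 [212.78628241 292.88802149]
 [384.17903118 281.91126388]
 [214.98080525 318.06201128]
 [385.0843885  307.05664542]
 [217.14309163 342.86066051]
 [385.97648604 331.82876876]
 [219.27383657 367.29218575]
 [386.85560887 356.23576904]]
[-8.63911353e-01  1.79698031e-01  1.70933270e+00 -1.45437854e-05
  1.24859205e+00 -7.45136002e-01]
```

Run:
```python
from h import *
c,s=load('w5');T=tcp(s);c2,_=load('s5')
for z in(-.04,-.035,-.03,-.025,-.02,-.015,-.01):
    g=lambda x:(T@np.r_[x,.005,z,1])[:3]
    print(z,[((proj(c,[g(x)],s)-[100,100])*2.5)[0,1].round() for x in(-.0075,.0075)],[((proj(c2,[g(x)])-[180,200])*6)[0].round() for x in(-.0075,.0075)])
crop(c,220,160,80,80,9,'w5d');crop(c2,205,205,50,65,9,'s5d')
```

```text
-0.04 [np.float64(364.0), np.float64(309.0)] [array([315., 278.]), array([313., 243.])]
-0.035 [np.float64(355.0), np.float64(302.0)] [array([316., 291.]), array([314., 256.])]
-0.03 [np.float64(347.0), np.float64(295.0)] [array([317., 304.]), array([315., 269.])]
-0.025 [np.float64(339.0), np.float64(288.0)] [array([317., 317.]), array([316., 282.])]
-0.02 [np.float64(332.0), np.float64(282.0)] [array([318., 329.]), array([316., 294.])]
-0.015 [np.float64(325.0), np.float64(276.0)] [array([319., 342.]), array([317., 306.])]
-0.01 [np.float64(318.0), np.float64(270.0)] [array([320., 354.]), array([318., 319.])]
```

View pics/w5d.png

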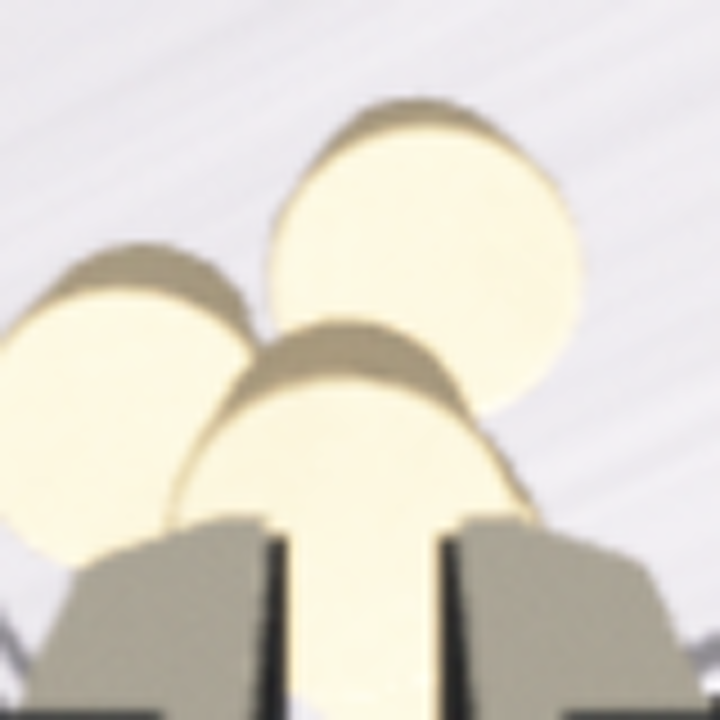

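View pics/s5d.png

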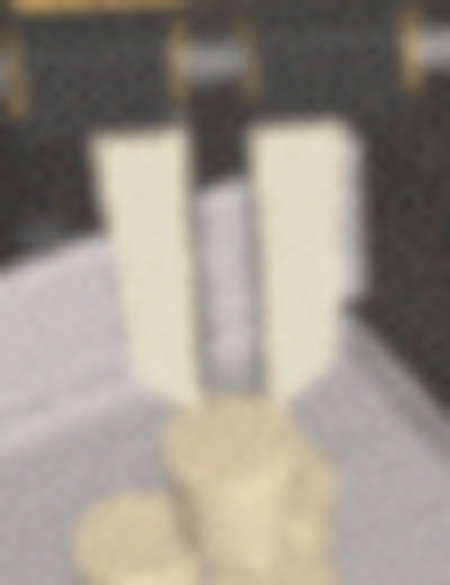

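Run:
```python
from h import *
s=read_state();go(12,-8,.05,62);go(12,-8,.009,62)
```

```text
[0.002, -0.0024, -0.0236] [0.0017, 0.0016, -0.0006] deg 0.2 world [ 0.4105 -0.4019  0.05  ]
[0.0022, -0.0026, 0.0584] [0.0017, 0.0016, -0.0006] deg 0.2 world [ 0.4105 -0.4019  0.009 ]
```

Emit:
jog_arm:
  motion: [0.5,0.002,-0.0025,-0.024,0,0,0,0.5,0.002,-0.0025,-0.024,0,0,0,0.5,0.002,-0.0025,-0.024,0,0,0,0.5,0.002,-0.0025,-0.024,0,0,0,0.5,0.002,-0.0025,-0.024,0,0,0,0.5,0.002,-0.0025,0.02,0,0,0,0.5,0.002,-0.0025,0.06,0,0,0,0.5,0.002,-0.0025,0.06,0,0,0]

```text
t: 5.95
tool_pos: [0.4085, -0.3997, 0.0048]
orientation: [-2.348, -2.084, 0.0]
force: [-0.8, 0.9, 0.1]
opening: 0.0467
```

Run:
```python
from h import *
s=read_state();print(s['t'],s['opening'],s['tool_pos'],s['force'])
c,s=snap('side','s6');crop(c,180,200,110,110,6,'s6c')
```

```text
5.95 0.04671416735016799 [ 0.40853635 -0.39970628  0.0047956 ] [-0.83639012  0.86178813  0.11654683]
```

View pics/s6c.png

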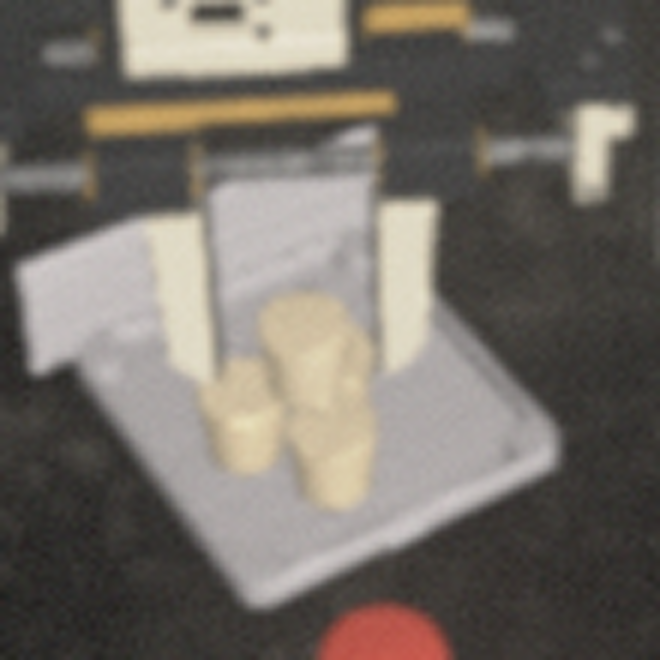

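Run:
```python
from h import *
go(12,-8,.006,62)
```

```text
[-0.0023, 0.0027, 0.001] [-0.0002, -0.0002, -0.0006] deg 0.1 world [ 0.4105 -0.4019  0.006 ]
```

Emit:
jog_arm:
  motion: [0.5,-0.003,0.003,0,0,0,0,0.1,-0.003,0.003,0,0,0,0,0.1,-0.003,0.003,0,0,0,0,0.1,-0.003,0.003,0,0,0,0,0.1,-0.003,0.003,0,0,0,0,0.1,-0.003,0.003,0,0,0,0,0.1,-0.003,0.003,0,0,0,0,0.1,-0.003,0.003,0,0,0,0]
  grip_force: 12

```text
t: 6.8
tool_pos: [0.4109, -0.4027, 0.0071]
orientation: [2.349, 2.085, -0.0]
force: [-1.0, -0.7, 6.7]
opening: 0.0262
```

Run:
```python
from h import *
s=read_state();print(s['t'],s['opening'],s['tool_pos'],s['force'])
go(-26,22,.03,62);go(-26,22,-.016,62)
```

```text
6.8 0.026216920811731367 [ 0.41092109 -0.40272151  0.0071329 ] [-0.99175786 -0.71586339  6.70966544]
[0.0968, 0.0162, -0.0458] [0.0003, 0.0004, -0.0006] deg 0.1 world [ 0.4247 -0.3556  0.03  ]
[0.0969, 0.0161, 0.0462] [0.0003, 0.0004, -0.0006] deg 0.1 world [ 0.4247 -0.3556 -0.016 ]
```

Emit:
jog_arm:
  motion: [0.1,0,0,-0.02,0,0,0,0.1,0,0,-0.04,0,0,0,0.1,0,0,-0.06,0,0,0,0.1,0,0,-0.06,0,0,0]
  grip_force: 12

```text
t: 7.2
tool_pos: [0.412, -0.4039, 0.0395]
orientation: [2.346, 2.083, -0.0]
force: [0.6, -0.5, -0.9]
opening: 0.0258
```

Run:
```python
from h import *
s=read_state();print(s['t'],s['opening'],s['tool_pos'],s['force'])
c,s=snap('side','s7');crop(c,180,180,110,130,5,'s7c')
go(-26,22,.03,62);go(-26,22,-.016,62)
```

```text
7.2 0.025822364895511603 [ 0.41202536 -0.40387309  0.03953563] [ 0.61993136 -0.46144449 -0.94543544]
[0.0982, 0.0145, 0.0169] [0.0014, 0.0014, -0.0006] deg 0.2 world [ 0.4247 -0.3556  0.03  ]
[0.0984, 0.0143, 0.1089] [0.0014, 0.0014, -0.0006] deg 0.2 world [ 0.4247 -0.3556 -0.016 ]
```

View pics/s7c.png

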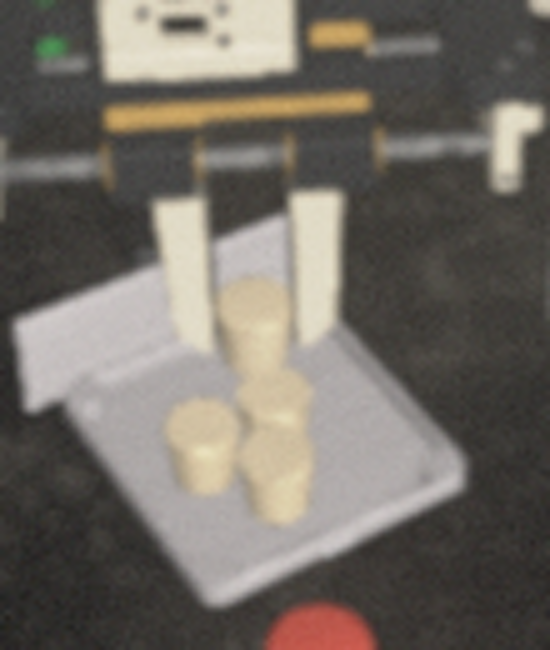

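Emit:
jog_arm:
  motion: [0.1,0.05,0.007,0,0,0,0,0.1,0.0983,0.0144,0.01,0,0,0,0.1,0.0983,0.0144,0.05,0,0,0,0.1,0.0983,0.0144,0.09,0,0,0,0.1,0.0983,0.0144,0.112,0,0,0,0.1,0.0983,0.0144,0.112,0,0,0]

```text
t: 7.85
tool_pos: [0.4235, -0.3545, -0.0194]
orientation: [-2.349, -2.086, 0.001]
force: [-0.9, -0.6, -1.2]
opening: 0.0261
```

Run:
```python
from h import *
s=read_state();print(s['t'],s['opening'],s['tool_pos'],s['force'])
go(-26,22,-.019,62)
c,s=snap('side','s8');crop(c,180,180,110,130,5,'s8c')
```

```text
7.85 0.026083495860898046 [ 0.42353129 -0.35454326 -0.0194151 ] [-0.85520634 -0.58620817 -1.19040301]
[-0.0018, 0.0025, -0.0008] [-0.0002, 0.0001, -0.0006] deg 0.1 world [ 0.4247 -0.3556 -0.019 ]
```

View pics/s8c.png

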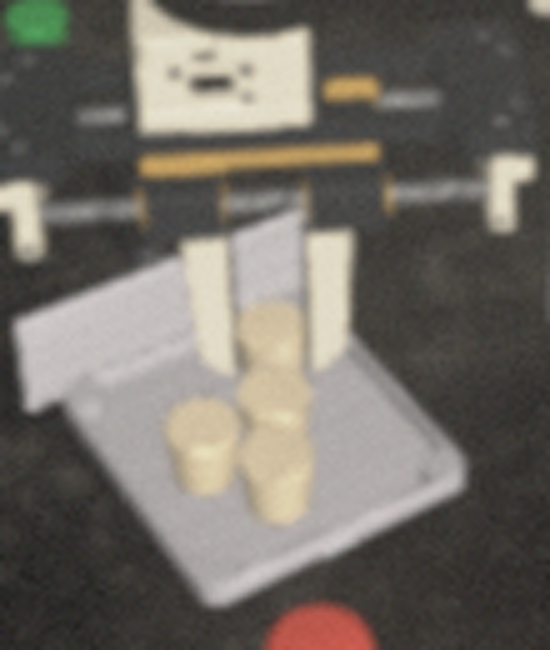

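Emit:
jog_arm:
  motion: [0.45,-0.001,0.002,-0.001,0,0,0,0.45,-0.001,0.002,-0.001,0,0,0,0.45,-0.001,0.002,-0.001,0,0,0,0.45,-0.001,0.002,-0.05,0,0,0,0.45,-0.001,0.002,-0.12,0,0,0,0.45,-0.001,0.002,-0.12,0,0,0]

```text
t: 8.5
tool_pos: [0.428, -0.3588, 0.0475]
orientation: [2.342, 2.079, 0.0]
force: [0.8, -0.7, 0.4]
opening: 0.0416
```

Run:
```python
from h import *
s=read_state();print(s['t'],s['opening'],s['tool_pos'],s['force'],s['q'])
go(3,-25.3,.05,-31);go(3,-25.3,-.018,-31)
```

```text
8.5 0.0416065685085013 [ 0.42801043 -0.35875498  0.0474924 ] [ 0.79843506 -0.74513398  0.3599908 ] [-7.89200906e-01  1.16877182e-01  1.76110924e+00 -2.91314589e-04
  1.25332117e+00 -6.70184352e-01]
[-0.0902, -0.0635, -0.0049] [0.0008, 0.0072, -0.9674] deg 87.1 world [ 0.3911 -0.3998  0.05  ]
[-0.0893, -0.0646, 0.1311] [0.0008, 0.0072, -0.9674] deg 87.1 world [ 0.3911 -0.3998 -0.018 ]
```

Emit:
jog_arm:
  motion: [0.47,-0.09,-0.0635,-0.03,0,0.007,-0.9674,0.47,-0.09,-0.0635,-0.03,0,0.007,-0.9674,0.47,-0.09,-0.0635,-0.03,0,0.007,-0.9674,0.47,-0.09,-0.0635,-0.03,0,0.007,-0.9674,0.47,-0.09,-0.0635,-0.03,0,0.007,-0.9674,0.47,-0.09,-0.0635,-0.03,0,0.007,-0.9674,0.47,-0.09,-0.0635,-0.01,0,0.007,-0.9674,0.47,-0.09,-0.0635,-0.005,0,0.007,-0.9674]

```text
t: 9.3
tool_pos: [0.3908, -0.3993, 0.049]
orientation: [0.766, 3.046, 0.002]
force: [-0.5, -0.2, 0.1]
opening: 0.0437
```

Run:
```python
from h import *
s=read_state();print(s['t'],s['opening'],s['tool_pos'],s['force'])
go(3,-25.3,.05,-31)
```

```text
9.3 0.04369554580097075 [ 0.39076594 -0.39926286  0.04903268] [-0.46132292 -0.19095255  0.10565873]
[-0.0011, -0.0006, -0.0019] [0.0007, 0.0002, -0.2051] deg 18.5 world [ 0.3911 -0.3998  0.05  ]
```

Emit:
jog_arm:
  motion: [0.47,-0.001,-0.001,-0.002,0,0,-0.205,0.47,-0.001,-0.001,-0.002,0,0,-0.205,0.47,-0.001,-0.001,-0.002,0,0,-0.205]

```text
t: 9.6
tool_pos: [0.3909, -0.4, 0.0498]
orientation: [0.262, 3.13, 0.001]
force: [-0.5, -0.5, 0.4]
opening: 0.0437
```

Run:
```python
from h import *
w,s=snap('wrist','w9');crop(w,100,100,312,220,2.5,'w9c')
go(3,-25.3,.05,-31,s=s);go(3,-25.3,-.018,-31,s=s)
```

```text
[-0.0003, 0.0004, -0.0004] [0.0006, 0.0003, 0.0019] deg 0.2 world [ 0.3911 -0.3998  0.05  ]
[-0.0003, 0.0003, 0.1356] [0.0006, 0.0003, 0.0019] deg 0.2 world [ 0.3911 -0.3998 -0.018 ]
```

View pics/w9c.png

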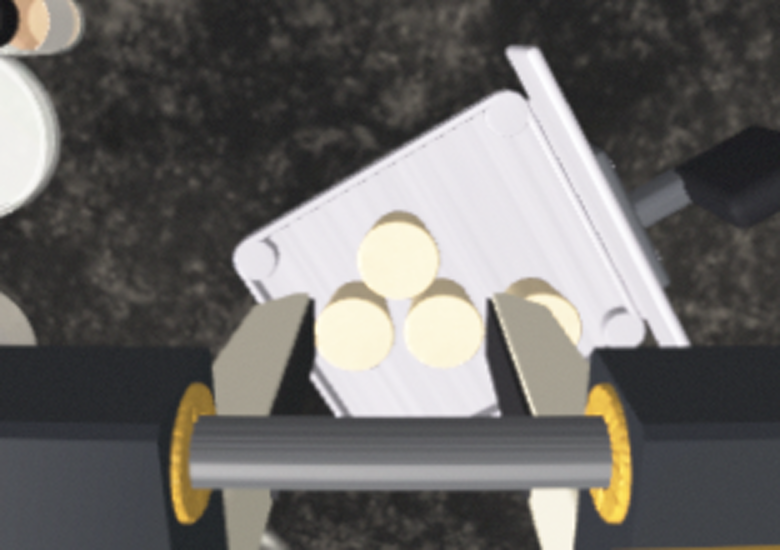

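Emit:
jog_arm:
  motion: [0.47,0,0,0.05,0,0,0,0.47,0,0,0.1,0,0,0,0.47,0,0,0.134,0,0,0,0.47,0,0,0.134,0,0,0,0.1,0,0,0.134,0,0,0,0.1,0,0,0.134,0,0,0,0.1,0,0,0.134,0,0,0,0.1,0,0,0.134,0,0,0]

```text
t: 10.45
tool_pos: [0.3918, -0.4009, -0.0156]
orientation: [0.267, 3.128, -0.001]
force: [0.5, -0.5, 3.1]
opening: 0.0258
```

Emit:
jog_arm:
  motion: [0.1,0,0,0,0,0,0,0.1,0,0,0,0,0,0,0.1,0,0,-0.03,0,0,0,0.1,0,0,-0.06,0,0,0,0.1,0,0,-0.06,0,0,0]

```text
t: 10.95
tool_pos: [0.3935, -0.403, 0.0181]
orientation: [0.266, 3.124, -0.008]
force: [0.4, 0.9, 0.2]
opening: 0.0262
```

Run:
```python
from h import *
s=read_state();print(s['t'],s['opening'],s['tool_pos'],s['force'])
go(-22,-24,.012,-31);go(-22,-24,-.018,-31)
w,s=snap('wrist','w10');crop(w,100,100,312,220,2.5,'w10c')
```

```text
10.95 0.026196032513050367 [ 0.3934867  -0.40295145  0.01811343] [0.36253149 0.86783917 0.22795779]
[0.0294, 0.0497, 0.0118] [-0.0027, 0.0042, 0.0] deg 0.5 world [ 0.3833 -0.376   0.012 ]
[0.0298, 0.05, 0.0718] [-0.0027, 0.0042, 0.0] deg 0.5 world [ 0.3833 -0.376  -0.018 ]
```

View pics/w10c.png

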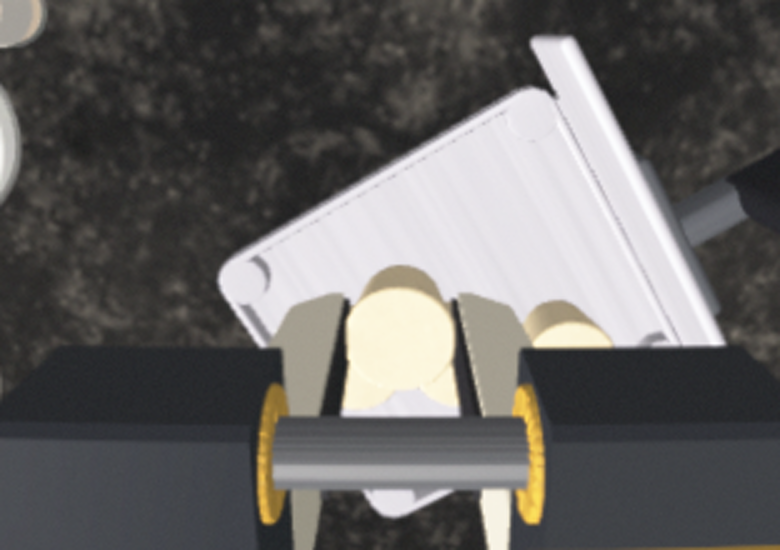

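Emit:
jog_arm:
  motion: [0.1,0.015,0.025,0,-0.003,0.004,0,0.1,0.0296,0.05,0.01,-0.003,0.004,0,0.1,0.0296,0.05,0.04,-0.003,0.004,0,0.1,0.0296,0.05,0.064,-0.003,0.004,0,0.1,0.0296,0.05,0.064,-0.003,0.004,0,0.1,0.0296,0.05,0.064,-0.003,0.004,0]

```text
t: 11.6
tool_pos: [0.3823, -0.375, -0.0164]
orientation: [-0.267, -3.128, -0.004]
force: [-0.5, 0.9, 0.1]
opening: 0.026
```

Run:
```python
from h import *
s=read_state();print(s['t'],s['opening'],s['tool_pos'],s['force'])
go(-22,-24,-.016,-31)
c,s=snap('side','s11');crop(c,180,180,110,130,5,'s11c')
```

```text
11.6 0.026001273732959285 [ 0.38233026 -0.37500143 -0.01635859] [-0.51227525  0.89011582  0.08209983]
[-0.0022, -0.0016, -0.0007] [0.0015, -0.0013, -0.0001] deg 0.2 world [ 0.3833 -0.376  -0.016 ]
```

View pics/s11c.png

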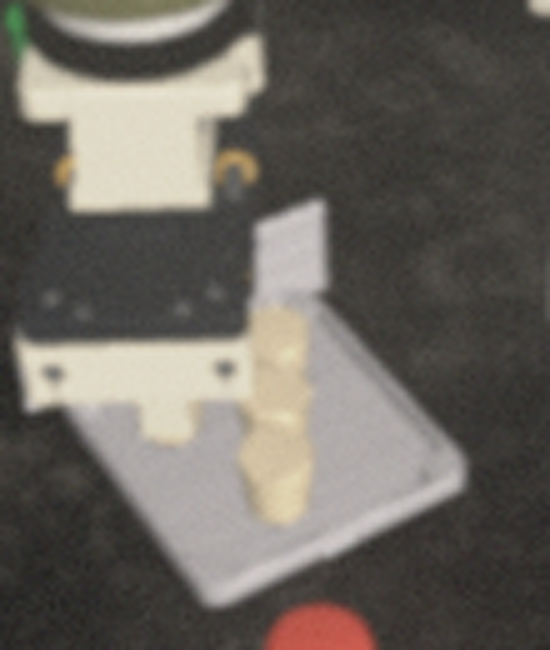

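Emit:
jog_arm:
  motion: [0.45,-0.001,-0.001,0,0,0,0,0.45,-0.001,-0.001,0,0,0,0,0.45,-0.001,-0.001,0,0,0,0,0.45,-0.001,-0.001,-0.05,0,0,0,0.45,-0.001,-0.001,-0.13,0,0,0,0.45,-0.001,-0.001,-0.2,0,0,0.1,0.45,-0.001,-0.001,-0.3,0,0,0.2,0.45,-0.001,-0.001,-0.36,0,0,0.3]

```text
t: 12.45
tool_pos: [0.3841, -0.3774, 0.1685]
orientation: [0.967, 2.987, -0.001]
force: [1.2, -0.7, 0.6]
opening: 0.0419
```

Run:
```python
from h import *
w,s=snap('wrist','w12');crop(w,100,40,312,240,2.5,'w12c');print(s['tool_pos'],s['opening'],s['t'])
go(3,5,.05,62,s=s)
```

```text
[ 0.38408804 -0.37737925  0.16852494] 0.04190143812065676 12.45
[-0.0699, 0.0229, 0.2372] [0.0007, 0.0014, 0.6762] deg 60.9 world [ 0.4193 -0.3888  0.05  ]
```

View pics/w12c.png

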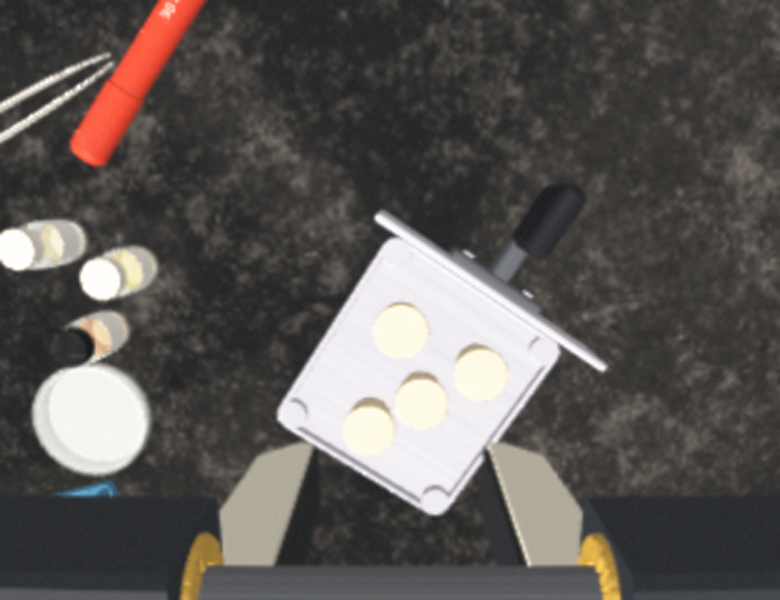

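Three stand apart and upright: B at (400,330), D at (480,373), A at (420,402) and C at (368,428). A is still close to C and D, so I'll measure everything again.

```bash
cat >> h.py <<'E'
def beige(c,s,x0,y0,x1,y1,C,A,z=.029):
    hsv=cv2.cvtColor(c['frame'],cv2.COLOR_RGB2HSV)
    m=((hsv[...,0]>15)&(hsv[...,0]<35)&(hsv[...,1]>22)&(hsv[...,2]>225)).astype(np.uint8)
    b=np.zeros_like(m);b[y0:y1,x0:x1]=m[y0:y1,x0:x1]
    k=cv2.findContours(b,cv2.RETR_EXTERNAL,cv2.CHAIN_APPROX_NONE)[0]
    M=np.array([[np.cos(A),np.sin(A)],[-np.sin(A),np.cos(A)]]);out=[]
    for q in k:
        if cv2.contourArea(q)<150: continue
        u,r=cv2.minEnclosingCircle(q)
        p=cast(c,[u],z,s)[0,:2];out.append(((p-C)@M.T*1000).round(1));print(np.round(u,1),round(r,1),p.round(4),out[-1])
    return np.array(out)
E
python3 - <<'E'
from h import *
w,s=load('w12')
beige(w,s,210,140,330,250,TC,TA)
o=np.array([100,40]);M=np.array([[np.cos(TA),np.sin(TA)],[-np.sin(TA),np.cos(TA)]])
f=lambda L,z:((cast(w,np.array(L)/2.5+o-.3,z,s)[:,:2]-TC)@M.T*1000).round(1).tolist()
print(f([(400,330),(480,373),(420,402),(368,428)],.029))
print(f([(276,413),(436,515),(562,348),(395,237)],.01))
E
```

```text
[247.5 210.5] 10.1 [ 0.4139 -0.4178] [ 28.  -10.6]
[268.5 200. ] 10.4 [ 0.4182 -0.3875] [1.4 4.4]
[292.  188.5] 10.6 [ 0.4232 -0.3545] [-27.5  21. ]
[[-23.5, -25.1], [-26.9, 21.0], [2.5, 3.9], [28.9, -11.0]]
[[55.1, -54.8], [58.5, 52.2], [-58.9, 54.5], [-59.4, -51.4]]
```

Run:
```python
from h import *
go(2,4.2,.05,97)
```

```text
[-0.0607, 0.0247, 0.2474] [0.0002, 0.0057, 0.2807] deg 25.3 world [ 0.4182 -0.3881  0.05  ]
```

Emit:
jog_arm:
  motion: [0.45,-0.06,0.0245,0.08,0,0.005,0.28,0.45,-0.0607,0.0247,0.16,0,0.005,0.28,0.45,-0.0607,0.0247,0.22,0,0.005,0.28,0.45,-0.0607,0.0247,0.2474,0,0.005,0.28,0.45,-0.0607,0.0247,0.2474,0,0.005,0.28,0.45,-0.0607,0.0247,0.2474,0,0.005,0.28]

```text
t: 13.1
tool_pos: [0.4186, -0.3888, 0.0513]
orientation: [1.604, 2.698, -0.001]
force: [-0.2, -0.3, -0.1]
opening: 0.0417
```

Run:
```python
from h import *
w,s=snap('wrist','w13');crop(w,100,100,312,220,2.5,'w13c');print(s['opening'])
go(2,4.2,-.017,97,s=s)
```

```text
0.041710021748193014
[0.0018, -0.0002, 0.1367] [0.0005, 0.0015, 0.0031] deg 0.3 world [ 0.4182 -0.3881 -0.017 ]
```

View pics/w13c.png

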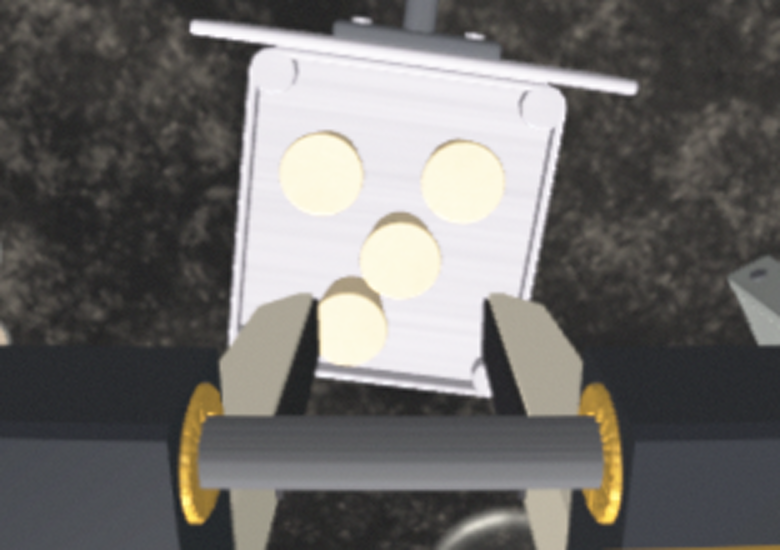

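Emit:
jog_arm:
  motion: [0.45,0.002,0,0.05,0,0,0,0.45,0.002,0,0.1,0,0,0,0.45,0.002,0,0.136,0,0,0,0.45,0.002,0,0.136,0,0,0,0.1,0.002,0,0.136,0,0,0,0.1,0.002,0,0.136,0,0,0,0.1,0.002,0,0.136,0,0,0,0.1,0.002,0,0.136,0,0,0]

```text
t: 13.95
tool_pos: [0.42, -0.3902, -0.0137]
orientation: [1.603, 2.693, -0.003]
force: [-1.5, -1.3, 6.6]
opening: 0.0263
```

Emit:
jog_arm:
  motion: [0.1,0,0,0,0,0,0,0.1,0,0,0,0,0,0,0.1,0,0,-0.04,0,0,0,0.1,0,0,-0.07,0,0,0,0.1,0,0,-0.07,0,0,0]

```text
t: 14.45
tool_pos: [0.4215, -0.3917, 0.0243]
orientation: [1.6, 2.689, -0.006]
force: [-0.1, -0.4, -0.5]
opening: 0.0262
```

Run:
```python
from h import *
s=read_state();print(s['t'],s['opening'],s['tool_pos'],s['force'])
go(15,30,.02,62);go(15,30,-.017,62)
```

```text
14.45 0.026229096271661197 [ 0.42145294 -0.3916629   0.02425359] [-0.09261008 -0.36249029 -0.51674685]
[-0.0229, 0.0456, 0.0089] [0.0043, 0.0069, 0.3916] deg 35.3 world [ 0.447  -0.3909  0.02  ]
[-0.022, 0.0454, 0.0829] [0.0043, 0.0069, 0.3916] deg 35.3 world [ 0.447  -0.3909 -0.017 ]
```

Emit:
jog_arm:
  motion: [0.1,-0.01,0.02,0,0.004,0.006,0.39,0.1,-0.0225,0.0455,0,0.004,0.006,0.39,0.1,-0.0225,0.0455,0.005,0.004,0.006,0.39,0.1,-0.0225,0.0455,0.005,0.004,0.006,0.39,0.1,-0.0225,0.0455,0.02,0.004,0.006,0.39,0.1,-0.0225,0.0455,0.05,0.004,0.006,0.39,0.1,-0.0225,0.0455,0.0735,0.004,0.006,0.39,0.1,-0.0225,0.0455,0.0735,0.004,0.006,0.39]

```text
t: 15.25
tool_pos: [0.4456, -0.3897, -0.0152]
orientation: [-2.342, -2.09, 0.001]
force: [-0.4, 0.3, -1.2]
opening: 0.0262
```

Run:
```python
from h import *
s=read_state();print(s['t'],s['opening'],s['tool_pos'],s['force'])
go(15,30,-.0137,62)
c,s=snap('side','s14');crop(c,180,180,110,130,5,'s14c')
```

```text
15.25 0.02621743698421852 [ 0.44561013 -0.38971671 -0.01518421] [-0.43930198  0.28417056 -1.20307312]
[-0.002, 0.003, -0.003] [-0.0014, -0.0008, 0.0028] deg 0.3 world [ 0.447  -0.3909 -0.0137]
```

View pics/s14c.png

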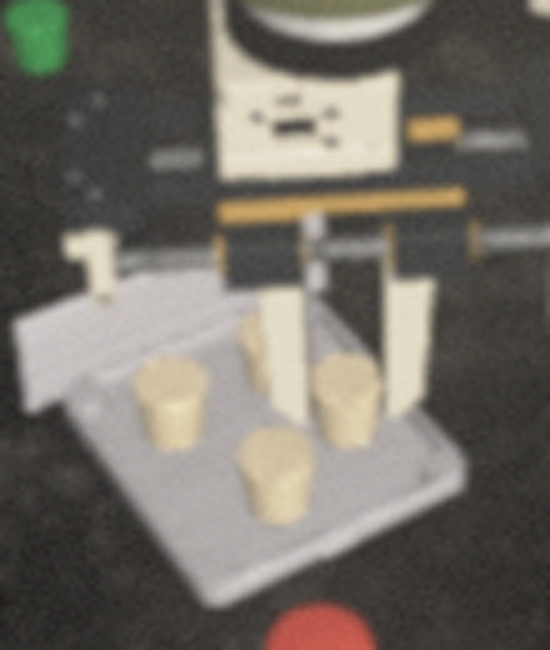

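Emit:
jog_arm:
  motion: [0.4,-0.001,0.001,0,0,0,0,0.4,-0.001,0.001,0,0,0,0,0.4,-0.001,0.001,0,0,0,0,0.4,-0.001,0.001,-0.06,0,0,0,0.4,-0.001,0.001,-0.15,0,0,0,0.4,-0.02,0.001,-0.24,0,0,0,0.4,-0.04,0.001,-0.34,0,0,-0.05,0.4,-0.05,0.001,-0.38,0,0,-0.1]

```text
t: 16.1
tool_pos: [0.4457, -0.4176, 0.1826]
orientation: [2.164, 2.267, -0.002]
force: [-0.5, -0.3, 0.2]
opening: 0.0373
```

Run:
```python
from h import *
w,s=snap('wrist','w15');crop(w,100,40,312,240,2.5,'w15c');print(s['tool_pos'],s['opening'],s['t'])
```

```text
[ 0.44565503 -0.41761924  0.18262812] 0.03733253975179114 16.1
```

View pics/w15c.png

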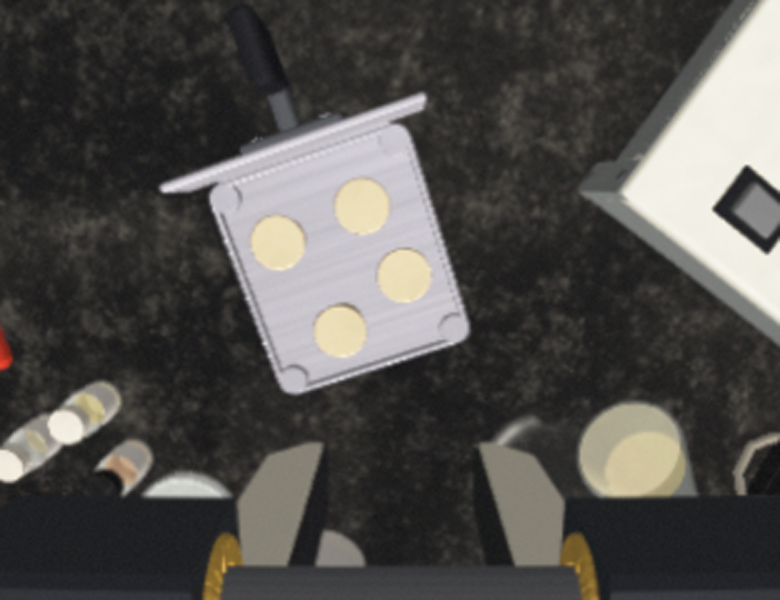

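Four stoppers are spread: crop (278,242), (361,206), (403,275) and (340,330). I'll measure them and the grip.

Run:
```python
from h import *
w,s=load('w15')
o=np.array([100,40])
f=lambda L,z:cast(w,np.array(L)/2.5+o-.3,z,s)[:,:2]
q=f([(398,124),(209,196),(288,396),(470,338)],.01)  # approx corners
q=f([(409,120),(207,189),(287,397),(471,341)],.01)
print([np.linalg.norm(q[i]-q[i-1]).round(4) for i in range(4)])
c=q.mean(0);dx=q[2]+q[3]-q[0]-q[1];dy=q[0]+q[3]-q[1]-q[2]
a1=np.arctan2(dx[1],dx[0]);a2=np.arctan2(dy[1],dy[0])-np.pi/2;print(c,np.degrees([a1,a2]))
P=f([(278,242),(361,206),(403,275),(340,330)],.029)
for C,A in((TC,TA),(c,(a1+a2)/2)):
    M=np.array([[np.cos(A),np.sin(A)],[-np.sin(A),np.cos(A)]]);print(((P-C)@M.T*1000).round(1).tolist())
from scipy.spatial.distance import pdist;print((pdist(P)*1000).round(1))
print('grip', f([(242,10),(285,85)],.068),'pred',TC-.105*np.array([np.cos(TA),np.sin(TA)]))
print('box front lower corner', f([(622,192)],.074), f([(582,188)],0))
```

```text
[np.float64(0.1205), np.float64(0.1108), np.float64(0.1197), np.float64(0.1074)]
[ 0.41462882 -0.3876608 ] [-69.91607288 -69.70997433]
[[-23.2, -24.1], [-26.5, 21.3], [12.8, 30.2], [29.4, -9.8]]
[[-22.9, -25.6], [-27.1, 19.8], [12.0, 29.4], [29.3, -10.3]]
[45.6 65.1 54.5 40.2 64.  43.4]
grip [[ 0.37315911 -0.27541756]
 [ 0.39166123 -0.30481553]] pred [ 0.37554401 -0.28993917]
box front lower corner [[ 0.53921592 -0.34216704]] [[ 0.54058868 -0.34092089]]
```

Run:
```python
from h import *
C=np.array([.4141,-.3877]);A=np.radians(-69.3)
go(-105,0,.10,90,C=C,A=A)
```

```text
[0.2671, -0.126, 0.1668] [0.0028, 0.0059, -0.1974] deg 17.8 world [ 0.377  -0.2895  0.1   ]
```

Emit:
jog_arm:
  motion: [0.45,0.09,-0.04,0.02,0,0.003,-0.1,0.45,0.18,-0.08,0.05,0.003,0.006,-0.197,0.45,0.267,-0.126,0.1,0.003,0.006,-0.197,0.45,0.267,-0.126,0.15,0.003,0.006,-0.197,0.45,0.267,-0.126,0.167,0.003,0.006,-0.197,0.45,0.267,-0.126,0.167,0.003,0.006,-0.197]

```text
t: 16.75
tool_pos: [0.3766, -0.2892, 0.0991]
orientation: [-1.786, -2.582, -0.0]
force: [-0.9, -0.0, 0.0]
opening: 0.0416
```

Run:
```python
from h import *
w,s=snap('wrist','w16');crop(w,0,0,512,384,1.5,'w16c');print(s['tool_pos'],s['opening'],s['t'],s['q'])
C=np.array([.4141,-.3877]);A=np.radians(-69.3)
go(-105,0,.10,90,C=C,A=A,s=s)
```

```text
[ 0.37658164 -0.28923402  0.09911832] 0.04162171919705125 16.75 [-7.62830379e-01 -1.53927636e-01  1.92896278e+00 -1.87979034e-04
  1.36834972e+00 -1.12333654e+00]
[-0.0007, 0.0006, -0.0018] [-0.0006, -0.001, -0.0005] deg 0.1 world [ 0.377  -0.2895  0.1   ]
```

View pics/w16c.png

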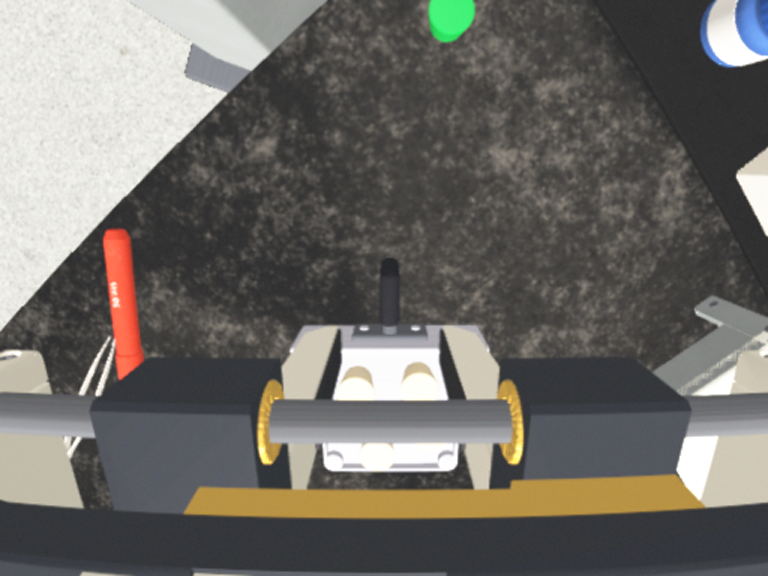

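Emit:
jog_arm:
  motion: [0.45,0,0,0.06,0,0,0,0.45,0,0,0.13,0,0,0,0.45,0,0,0.188,0,0,0,0.45,0,0,0.188,0,0,0,0,0,0,0.188,0,0,0,0,0,0,0.188,0,0,0,0,0,0,0.188,0,0,0,0,0,0,0.188,0,0,0]
  grip_force: 30

```text
t: 17.6
tool_pos: [0.3784, -0.2912, 0.0081]
orientation: [1.786, 2.581, -0.001]
force: [-1.2, -0.5, 0.5]
opening: 0.0141
```

Emit:
jog_arm:
  motion: [0,0,0,0,0,0,0,0,0,0,0,0,0,0,0,0,0,0,0,0,0]

```text
t: 17.9
tool_pos: [0.3784, -0.2911, 0.0081]
orientation: [1.786, 2.581, -0.001]
force: [-0.4, 0.2, -1.9]
opening: 0.0115
```

Run:
```python
from h import *
c,s=snap('side','s17');crop(c,160,180,140,130,5,'s17c');print(s['tool_pos'],s['opening'],s['t'],s['force'])
```

```text
[ 0.37836291 -0.29111183  0.00808452] 0.011516468222253187 17.9 [-0.38913985  0.19491013 -1.89561896]
```

View pics/s17c.png

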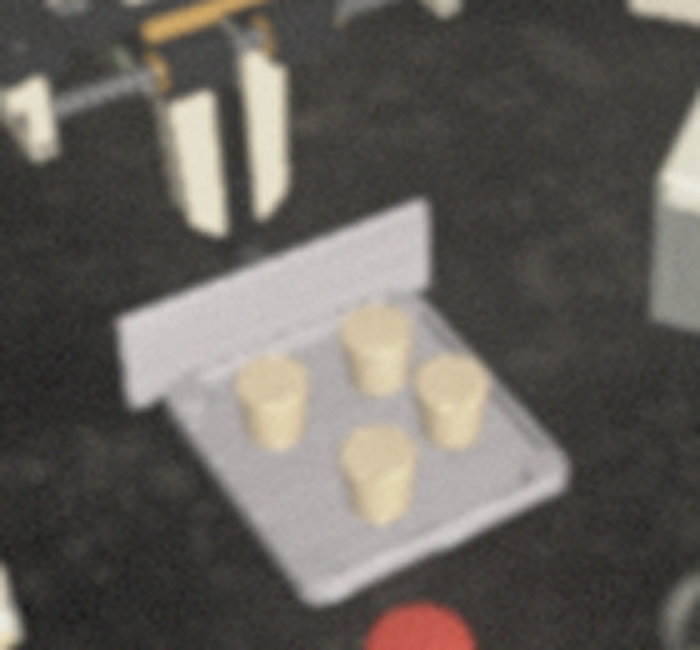

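```bash
cat >> h.py <<'E'
def path(p1,yaw1,z1,n,ease=True):
    """TCP path to world xy p1, tray yaw1 deg; prints n rows"""
    s=read_state();T=tcp(s);X=-T[:3,0];y0=np.arctan2(X[1],X[0]);y1=np.radians(yaw1)
    for i in range(1,n+1):
        f=i/n
        if ease:f=3*f*f-2*f**3
        a=y0+f*(y1-y0);p=np.r_[T[:2,3]+f*(np.array(p1)-T[:2,3]),T[2,3]+f*(z1-T[2,3])]
        Xt=np.array([-np.cos(a),-np.sin(a),0]);Z=np.array([0,0,-1.]);Y=np.cross(Z,Xt)
        rv=R.from_matrix(T[:3,:3].T@np.c_[Xt,Y,Z]).as_rotvec()/(np.pi/2)
        print(np.round(np.r_[T[:3,:3].T@(p-T[:3,3])/.5,rv],4).tolist())
    print('yaw now',np.degrees(y0),T[:3,3].round(4))
E
python3 - <<'E'
from h import *
path((.388,-.225),-50,.0085,8)
path((.398,-.170),-32.5,.0085,8)
E
```

```text
[0.005, 0.0028, -0.0, 0.0006, 0.0016, -0.0092]
[0.0183, 0.0101, -0.0002, 0.0006, 0.0016, -0.0336]
[0.037, 0.0205, -0.0003, 0.0006, 0.0017, -0.068]
[0.0585, 0.0323, -0.0005, 0.0005, 0.0017, -0.1075]
[0.08, 0.0442, -0.0007, 0.0005, 0.0017, -0.147]
[0.0987, 0.0545, -0.0009, 0.0004, 0.0017, -0.1814]
[0.1119, 0.0619, -0.001, 0.0004, 0.0017, -0.2058]
[0.117, 0.0647, -0.001, 0.0004, 0.0017, -0.215]
yaw now -69.35115002108888 [ 0.3784 -0.2911  0.0081]
[0.0091, 0.0052, -0.0001, 0.0006, 0.0016, -0.0176]
[0.0333, 0.0191, -0.0002, 0.0006, 0.0017, -0.064]
[0.0673, 0.0387, -0.0004, 0.0005, 0.0017, -0.1296]
[0.1064, 0.0611, -0.0006, 0.0004, 0.0017, -0.2047]
[0.1455, 0.0835, -0.0008, 0.0003, 0.0017, -0.2799]
[0.1796, 0.1031, -0.001, 0.0002, 0.0018, -0.3455]
[0.2037, 0.1169, -0.0011, 0.0001, 0.0018, -0.3919]
[0.2129, 0.1222, -0.0012, 0.0001, 0.0018, -0.4095]
yaw now -69.35115002108888 [ 0.3784 -0.2911  0.0081]
```

Emit:
jog_arm:
  motion: [0,0.005,0.003,0,0,0,-0.01,0,0.018,0.01,0,0,0,-0.034,0,0.037,0.02,0,0,0,-0.068,0,0.058,0.032,0,0,0,-0.107,0,0.08,0.044,0,0,0,-0.147,0,0.099,0.054,0,0,0,-0.181,0,0.112,0.062,0,0,0,-0.206,0,0.117,0.065,0,0,0,-0.215]

```text
t: 18.75
tool_pos: [0.3884, -0.2242, 0.0081]
orientation: [1.323, 2.847, -0.002]
force: [-0.5, -1.6, -1.8]
opening: 0.0118
```

Run:
```python
from h import *
s=read_state();print(s['force'],s['wrist_torque'],s['opening'])
w,s=snap('wrist','w18');crop(w,0,0,512,384,1.5,'w18c')
path((.398,-.170),-32.5,.0085,8)
```

```text
[-0.51469112 -1.56645876 -1.81214217] [-0.24925634 -0.02099615 -0.14718923] 0.011797061251523392
[0.003, 0.0036, -0.0, 0.0002, 0.0017, -0.0083]
[0.011, 0.0132, -0.0002, 0.0002, 0.0017, -0.0301]
[0.0222, 0.0267, -0.0003, 0.0001, 0.0017, -0.061]
[0.0351, 0.0422, -0.0005, 0.0001, 0.0017, -0.0964]
[0.048, 0.0578, -0.0007, 0.0, 0.0017, -0.1318]
[0.0592, 0.0713, -0.0009, -0.0, 0.0017, -0.1627]
[0.0672, 0.0809, -0.001, -0.0, 0.0017, -0.1846]
[0.0702, 0.0845, -0.001, -0.0001, 0.0017, -0.1929]
yaw now -49.85676776117469 [ 0.3883 -0.2241  0.0081]
```

View pics/w18c.png

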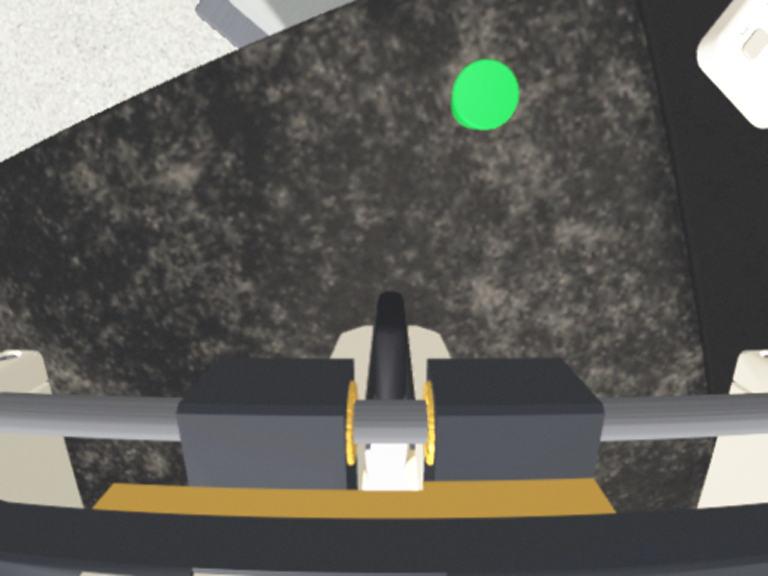

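Run:
```python
from h import *
w,s=load('w18');print('green',cast(w,[(485/1.5,95/1.5)],.026,s))
t,s=snap('top','t18');crop(t,190,70,200,190,3.5,'t18c')
c,s=snap('side','s18');crop(c,160,150,240,160,3,'s18c')
```

```text
green [[ 0.35179817 -0.11925911  0.026     ]]
```

View pics/t18c.png

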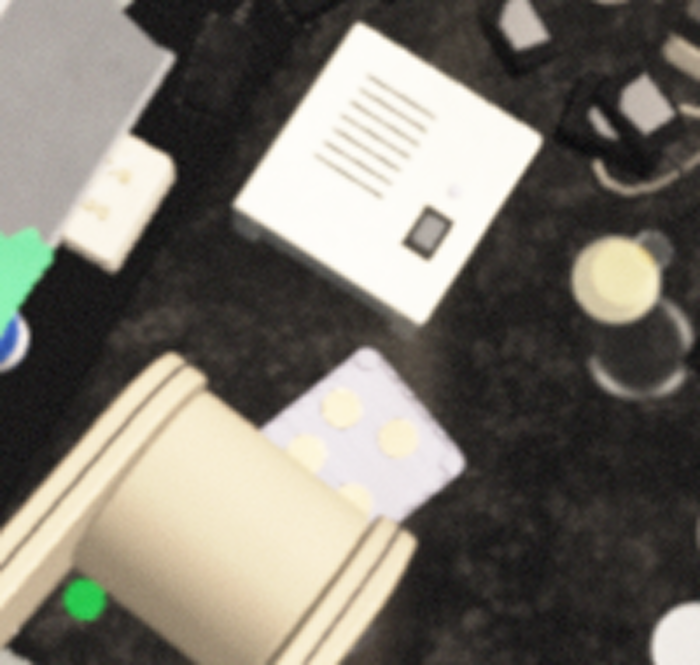

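View pics/s18c.png

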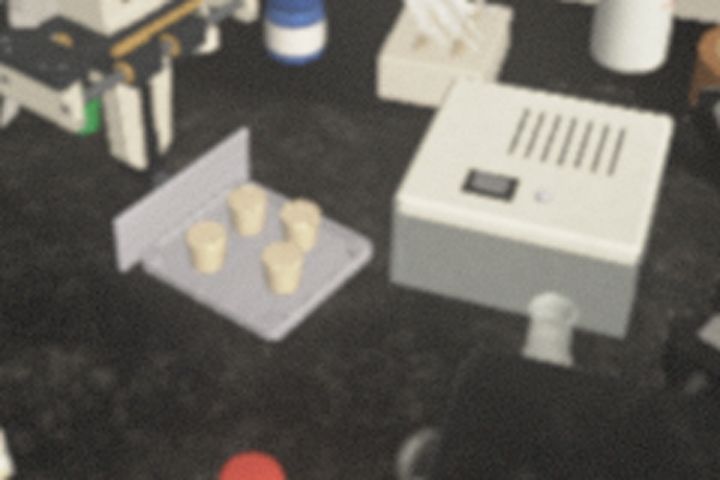

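Emit:
jog_arm:
  motion: [0,0.003,0.004,0,0,0,-0.008,0,0.011,0.013,0,0,0,-0.03,0,0.022,0.027,0,0,0,-0.061,0,0.035,0.042,0,0,0,-0.096,0,0.048,0.058,0,0,0,-0.132,0,0.059,0.071,0,0,0,-0.163,0,0.067,0.081,0,0,0,-0.185,0,0.07,0.0845,0,0,0,-0.193]

```text
t: 19.7
tool_pos: [0.3983, -0.17, 0.0081]
orientation: [0.879, 3.014, -0.001]
force: [-0.2, -1.5, -1.0]
opening: 0.0118
```

Run:
```python
from h import *
s=read_state();print(s['force'],s['wrist_torque'],s['opening'],s['q'])
t,s=snap('top','t19');crop(t,200,70,160,140,5,'t19c')
c,s=snap('side','s19');crop(c,190,150,210,140,3.8,'s19c')
```

```text
[-0.24526328 -1.51951866 -0.97308086] [-0.23513838 -0.13335523 -0.18390253] 0.011795406086580935 [-5.21774491e-01 -1.68521359e-01  2.11988278e+00 -1.76915650e-04
  1.18788570e+00 -1.52515335e+00]
```

View pics/t19c.png

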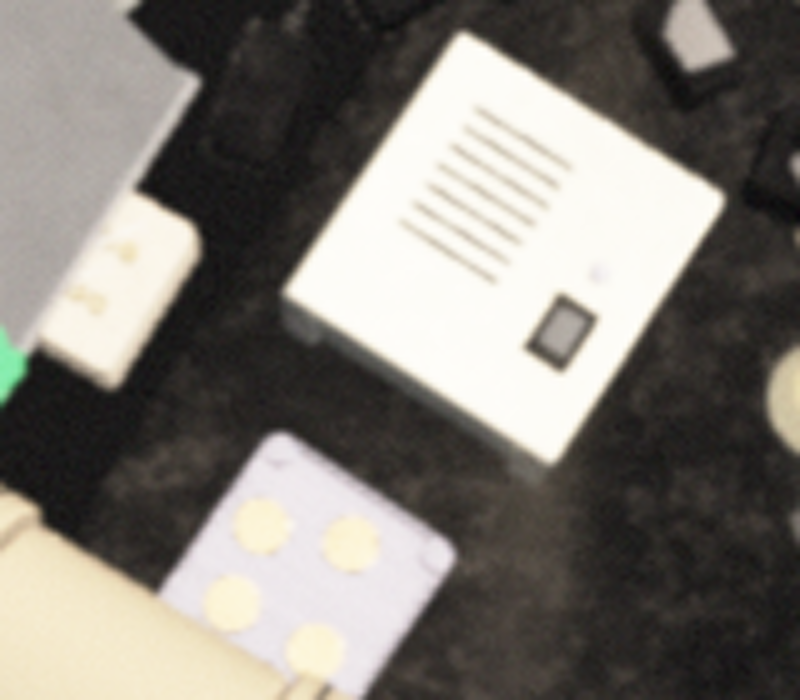

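View pics/s19c.png

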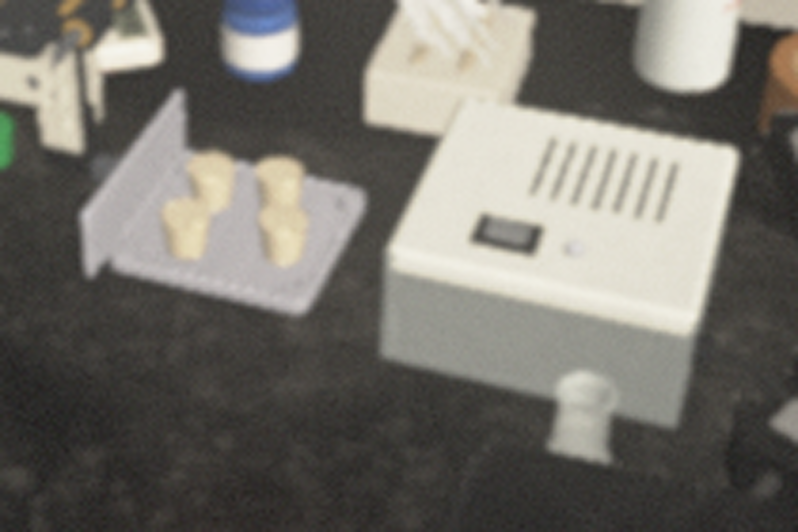

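```bash
cat > fit.py <<'E'
from h import *
def sides(c,mask,z,eps,drop=.18):
    k=max(cv2.findContours(mask,cv2.RETR_EXTERNAL,cv2.CHAIN_APPROX_NONE)[0],key=cv2.contourArea)
    q=cv2.boxPoints(cv2.minAreaRect(k));pts=k[:,0,:].astype(float);out=[]
    for i in range(4):
        a,b=q[i],q[(i+1)%4];L=np.linalg.norm(b-a);u=(b-a)/L;n=np.array([-u[1],u[0]])
        t=(pts-a)@u;d=(pts-a)@n
        sel=(t>drop*L)&(t<(1-drop)*L)&(abs(d)<eps)
        if sel.sum()<6: out.append(None);continue
        P=cast(c,pts[sel],z)[:,:2]
        l=cv2.fitLine(P.astype(np.float32),cv2.DIST_HUBER,0,.001,1e-5)[:,0] if 0 else cv2.fitLine((P*1000).astype(np.float32),cv2.DIST_HUBER,0,.01,.01)[:,0]
        out.append((l[:2],l[2:]/1000,sel.sum()))
    return out,k
E
python3 - <<'E'
from fit import *
c,s=load('t19')
g=cv2.cvtColor(c['frame'],cv2.COLOR_RGB2HSV)
# hood
m=np.zeros(g.shape[:2],np.uint8);m[72:170,250:350]=((g[...,2]>175))[72:170,250:350]
o,k=sides(c,m,.074,4)
for l in o: print(np.degrees(np.arctan2(l[0][1],l[0][0])).round(2),l[1].round(4),l[2])
m2=np.zeros_like(m);m2[150:208,225:300]=((g[...,2]>140))[150:208,225:300]
k=max(cv2.findContours(m2,cv2.RETR_EXTERNAL,cv2.CHAIN_APPROX_NONE)[0],key=cv2.contourArea)
v=c['frame'][:,:,::-1].copy();cv2.drawContours(v,[k],-1,(0,0,255),1)
kk=max(cv2.findContours(m,cv2.RETR_EXTERNAL,cv2.CHAIN_APPROX_NONE)[0],key=cv2.contourArea);cv2.drawContours(v,[kk],-1,(0,0,255),1)
cv2.imwrite('pics/t19d.png',cv2.resize(v[70:210,200:360],None,fx=5,fy=5,interpolation=0))
E
```

```text
-32.31 [ 0.6823 -0.2594] 34
57.76 [ 0.7069 -0.363 ] 35
-32.21 [ 0.6016 -0.3842] 35
57.91 [ 0.577  -0.2825] 34
```

View pics/t19d.png

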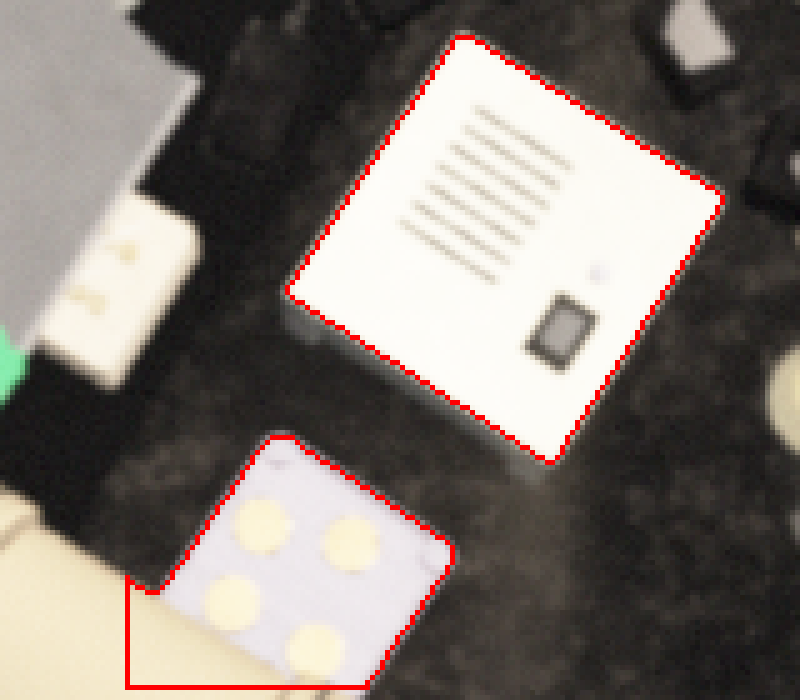

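```bash
cat > tr.py <<'E'
from fit import *
def line(c,pts,z):
    P=cast(c,pts,z)[:,:2]*1000
    l=cv2.fitLine(P.astype(np.float32),cv2.DIST_HUBER,0,.01,.01)[:,0]
    return l[:2],l[2:],np.degrees(np.arctan2(l[1],l[0]))
def box(c,th=175):
    g=cv2.cvtColor(c['frame'],cv2.COLOR_RGB2HSV);m=np.zeros(g.shape[:2],np.uint8);m[72:170,250:350]=(g[...,2]>th)[72:170,250:350]
    o,k=sides(c,m,.074,4)
    A=np.radians(np.mean([(np.degrees(np.arctan2(l[0][1],l[0][0]))+32+45)%90-45-32 for l in o]))
    e=np.array([np.cos(A),np.sin(A)]);n=np.array([-e[1],e[0]])
    la=[l[1]@n for l in o if abs(l[0]@e)>.7];lo=[l[1]@e for l in o if abs(l[0]@e)<.7]
    print('box yaw',np.degrees(A).round(2),'width',abs(la[0]-la[1]).round(4),'depth',abs(lo[0]-lo[1]).round(4))
    ctr=e*np.mean(lo)+n*np.mean(la);print('ctr',ctr.round(4),'slot',(ctr-.0775*e).round(4));return ctr,e,n
E
python3 - <<'E'
from tr import *
for th in (150,175,200):
    c,s=load('t19');ctr,e,n=box(c,th)
c,s=load('t0');box(c)
c,s=load('t19');ctr,e,n=box(c,175);S=ctr-.0775*e
g=cv2.cvtColor(c['frame'],cv2.COLOR_RGB2HSV)
for th in(110,140,160):
    m2=np.zeros(g.shape[:2],np.uint8);m2[150:208,225:300]=(g[...,2]>th)[150:208,225:300]
    k=max(cv2.findContours(m2,cv2.RETR_EXTERNAL,cv2.CHAIN_APPROX_NONE)[0],key=cv2.contourArea)[:,0,:].astype(float)
    q=(k-[200,70])*5
    L=k[(q[:,1]>455)&(q[:,1]<570)&(q[:,0]<275)];Rr=k[(q[:,1]>585)&(q[:,1]<670)&(q[:,0]>370)];N=k[(q[:,0]>300)&(q[:,0]<430)&(q[:,1]<550)]
    for P,nm in((L,'L'),(Rr,'R'),(N,'N')):
        u,p,a=line(c,P,.01 if nm!='L' else .01);d=p/1000-S;print(th,nm,len(P),a.round(2),'slot x,y mm',(d@e*1000).round(1),(d@n*1000).round(1))
T=tcp(s);d=T[:2,3]-S;print('tcp in slot',d@e*1000,d@n*1000,'tool yaw',np.degrees(np.arctan2(-T[1,0],-T[0,0])))
print('stoppers');P=beige(c,None,240,165,280,208,S,np.arctan2(e[1],e[0]))
E
```

```text
box yaw -32.27 width 0.1496 depth 0.1539
ctr [ 0.6423 -0.3221] slot [ 0.5767 -0.2807]
box yaw -32.21 width 0.1485 depth 0.1528
ctr [ 0.6424 -0.3221] slot [ 0.5768 -0.2808]
box yaw -32.12 width 0.1474 depth 0.1513
ctr [ 0.6424 -0.322 ] slot [ 0.5767 -0.2808]
box yaw -32.17 width 0.1484 depth 0.1528
ctr [ 0.6423 -0.322 ] slot [ 0.5767 -0.2808]
box yaw -32.21 width 0.1485 depth 0.1528
ctr [ 0.6424 -0.3221] slot [ 0.5768 -0.2808]
110 L 22 -32.15 slot x,y mm -104.8 52.0
110 R 16 -32.47 slot x,y mm -97.8 -59.4
110 N 25 57.07 slot x,y mm -45.9 1.9
140 L 22 -33.29 slot x,y mm -92.5 51.0
140 R 16 -33.69 slot x,y mm -92.4 -58.6
140 N 25 57.48 slot x,y mm -46.8 -2.2
160 L 22 -32.86 slot x,y mm -98.1 50.4
160 R 16 -33.67 slot x,y mm -95.3 -57.8
160 N 25 57.82 slot x,y mm -47.6 -2.7
tcp in slot -210.11916596987106 -1.4656332634759512 tool yaw -32.5068462794846
stoppers
[252.4 197.9] 15.4 [ 0.4566 -0.2115] [-138.6   -5.5]
```

```bash
cat >> h.py <<'E'
S=np.array([.5768,-.2808]);SA=np.radians(-32.21);SE=np.array([np.cos(SA),np.sin(SA)]);SN=np.array([-SE[1],SE[0]])
def sl(x,y): return S+SE*x/1000+SN*y/1000
def instate():
    s=read_state();T=tcp(s);d=T[:2,3]-S;print('t',s['t'],'slot tcp',(d@SE*1000).round(1),(d@SN*1000).round(1),'z',T[2,3].round(4),'yawrel',(np.degrees(np.arctan2(-T[1,0],-T[0,0]))+32.21).round(2),'F slot',(s['force'][:2]@SE).round(1),(s['force'][:2]@SN).round(1),s['force'][2].round(1),'open',s['opening'].round(4))
E
python3 - <<'E'
from h import *
instate();path(sl(-178,.9),-31.9,.0081,6)
E
```

```text
Traceback (most recent call last):
  File "h.py", line 70, in instate
    s=read_state();T=tcp(s);d=T[:2,3]-S;print('t',s['t'],'slot tcp',(d@SE*1000).round(1),(d@SN*1000).round(1),'z',T[2,3].round(4),'yawrel',(np.degrees(np.arctan2(-T[1,0],-T[0,0]))+32.21).round(2),'F slot',(s['force'][:2]@SE).round(1),(s['force'][:2]@SN).round(1),s['force'][2].round(1),'open',s['opening'].round(4))
                                                                                                                                                                                                                                                                                                     ^^^^^^^^^^^^^^^^^^
AttributeError: 'float' object has no attribute 'round'
```

```bash
sed -i "s/s\['opening'\].round(4)/round(s['opening'],4)/" h.py
python3 - <<'E'
from h import *
instate();path(sl(-178,.9),-31.9,.0081,6)
E
```

```text
t 19.8 slot tcp -210.2 -1.5 z 0.0081 yawrel -0.38 F slot -1.1 1.6 0.5 open 0.0118
[-0.0048, 0.0004, 0.0, 0.0002, 0.0013, -0.0006]
[-0.0167, 0.0013, 0.0, 0.0002, 0.0013, -0.002]
[-0.0321, 0.0026, 0.0, 0.0002, 0.0013, -0.0038]
[-0.0476, 0.0038, 0.0, 0.0002, 0.0013, -0.0057]
[-0.0595, 0.0048, 0.0001, 0.0002, 0.0013, -0.0071]
[-0.0643, 0.0052, 0.0001, 0.0002, 0.0013, -0.0077]
yaw now -32.58991605017668 [ 0.3982 -0.17    0.0081]
```

Emit:
jog_arm:
  motion: [0,-0.005,0.0005,0,0,0,-0.001,0,-0.017,0.0013,0,0,0,-0.002,0,-0.032,0.0026,0,0,0,-0.004,0,-0.048,0.0038,0,0,0,-0.006,0,-0.06,0.0048,0,0,0,-0.007,0,-0.064,0.0052,0,0,0,-0.008,0,-0.064,0.0052,0,0,0,-0.008]

```text
t: 20.5
tool_pos: [0.4269, -0.1854, 0.0081]
orientation: [0.862, 3.018, -0.001]
force: [0.7, -0.8, -0.4]
opening: 0.0117
```

Run:
```python
from h import *
instate()
t,s=snap('top','t20');crop(t,200,70,160,140,5,'t20c')
c,s=snap('side','s20');crop(c,190,150,210,140,3.8,'s20c')
```

```text
t 20.5 slot tcp -177.7 0.8 z 0.0081 yawrel 0.32 F slot 1.0 -0.2 -0.4 open 0.0117
```

View pics/t20c.png

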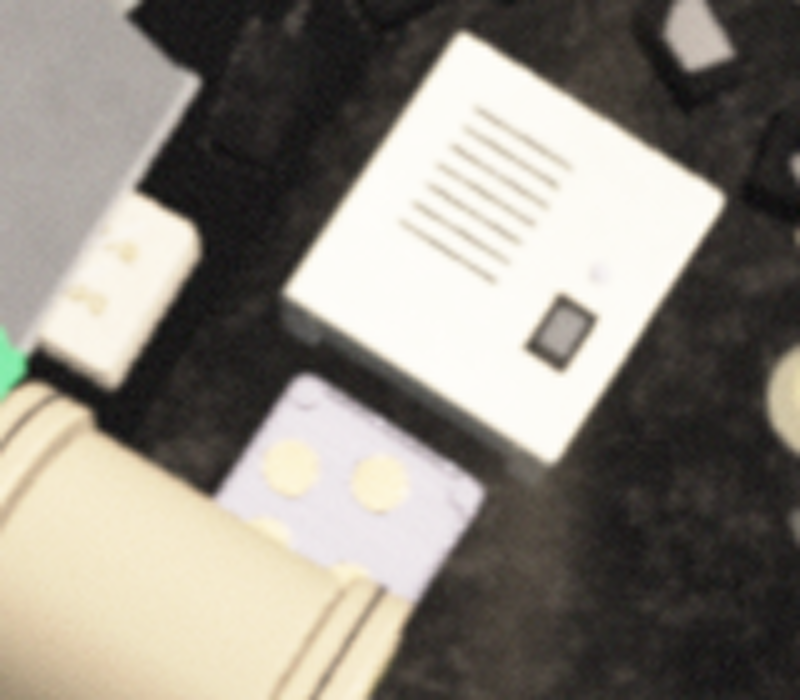

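View pics/s20c.png

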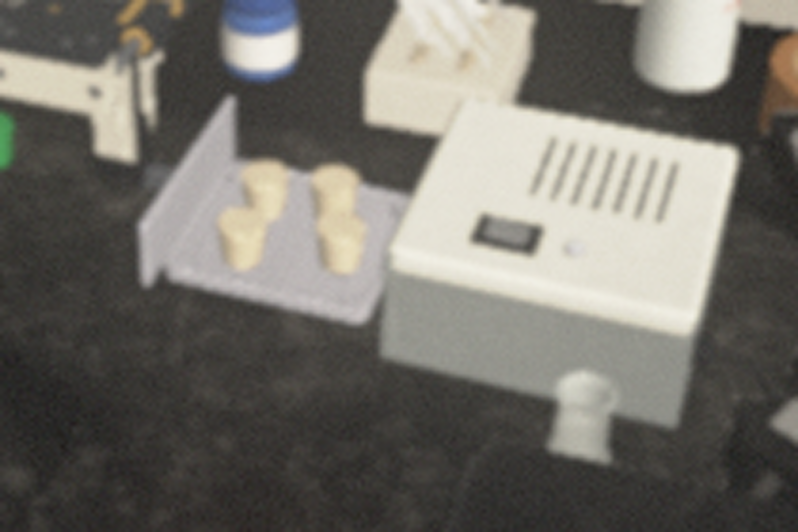

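```bash
cat > meas.py <<'E'
from tr import *
import sys
def meas(name,ly,ry,nx,ymax):
    c,s=load(name);ctr,e,n=box(c,160);S=ctr-.0775*e
    g=cv2.cvtColor(c['frame'],cv2.COLOR_RGB2HSV)
    res=[]
    for th in(110,125,140,155):
        m2=np.zeros(g.shape[:2],np.uint8);m2[142:ymax,220:305]=(g[...,2]>th)[142:ymax,220:305]
        # cut the box away
        yy,xx=np.mgrid[:384,:512];pt=cast(c,np.c_[xx.ravel(),yy.ravel()],.01)[:,:2]-S
        m2[((pt@e).reshape(384,512)>-.006)]=0
        k=max(cv2.findContours(m2,cv2.RETR_EXTERNAL,cv2.CHAIN_APPROX_NONE)[0],key=cv2.contourArea)[:,0,:].astype(float)
        q=(k-[200,70])*5
        mid=np.mean(nx)
        sets={'L':k[(q[:,1]>ly[0])&(q[:,1]<ly[1])&(q[:,0]<mid-60)],'R':k[(q[:,1]>ry[0])&(q[:,1]<ry[1])&(q[:,0]>mid)],'N':k[(q[:,0]>nx[0])&(q[:,0]<nx[1])&(q[:,1]<ry[0])]}
        o={}
        for nm,P in sets.items():
            u,p,a=line(c,P,.01);d=p/1000-S;o[nm]=(len(P),a-np.degrees(np.arctan2(e[1],e[0]))-(90 if nm=='N' else 0),d@e*1000,d@n*1000)
        print(th,{k:np.round(v,1).tolist() for k,v in o.items()},'mid y',round((o['L'][3]+o['R'][3])/2,2),'width',round(o['L'][3]-o['R'][3],1))
E
python3 - <<'E'
from meas import *
meas('t20',(395,485),(510,580),(330,455),190)
meas('t19',(455,570),(585,660),(300,430),207)
E
```

```text
box yaw -32.15 width 0.1493 depth 0.1536
ctr [ 0.6423 -0.322 ] slot [ 0.5767 -0.2808]
110 {'L': [45.0, -49.4, -85.9, 87.4], 'R': [13.0, -0.5, -46.1, -55.5], 'N': [24.0, 0.2, -13.4, 0.8]} mid y 15.96 width 142.9
125 {'L': [43.0, -48.9, -85.8, 87.4], 'R': [13.0, -0.5, -46.1, -55.5], 'N': [24.0, 0.6, -13.8, 0.7]} mid y 15.92 width 142.9
140 {'L': [43.0, -48.9, -85.7, 87.3], 'R': [13.0, -2.3, -46.7, -54.7], 'N': [24.0, 0.5, -14.6, 0.1]} mid y 16.3 width 142.0
155 {'L': [43.0, -48.8, -85.7, 86.7], 'R': [13.0, -0.7, -48.8, -54.1], 'N': [24.0, 0.8, -14.8, -9.6]} mid y 16.3 width 140.7
box yaw -32.16 width 0.1493 depth 0.1536
ctr [ 0.6423 -0.322 ] slot [ 0.5767 -0.2808]
110 {'L': [26.0, -3.1, -99.0, 52.4], 'R': [14.0, -0.9, -92.4, -59.3], 'N': [25.0, -0.8, -45.8, 2.0]} mid y -3.46 width 111.7
125 {'L': [25.0, -1.8, -99.4, 52.0], 'R': [14.0, -1.4, -91.4, -59.1], 'N': [25.0, -0.0, -46.2, -4.4]} mid y -3.56 width 111.1
140 {'L': [25.0, -2.5, -99.0, 51.4], 'R': [14.0, -2.3, -91.9, -58.4], 'N': [25.0, -0.4, -46.7, -2.1]} mid y -3.46 width 109.8
155 {'L': [24.0, -2.0, -98.5, 50.8], 'R': [14.0, -1.5, -92.3, -58.1], 'N': [25.0, -0.8, -47.3, -4.8]} mid y -3.63 width 108.9
```

```bash
sed -i "s/(q\[:,0\]<mid-60)\]/(q[:,0]<mid-60)\&(q[:,0]>lx)]/; s/def meas(name,ly,ry,nx,ymax)/def meas(name,ly,ry,nx,ymax,lx=0)/" meas.py
python3 - <<'E'
from meas import *
meas('t20',(395,475),(510,580),(330,455),190,228)
E
```

```text
box yaw -32.15 width 0.1493 depth 0.1536
ctr [ 0.6423 -0.322 ] slot [ 0.5767 -0.2808]
110 {'L': [15.0, 0.3, -55.2, 55.8], 'R': [13.0, -0.5, -46.1, -55.5], 'N': [24.0, 0.2, -13.4, 0.8]} mid y 0.13 width 111.3
125 {'L': [15.0, -0.2, -55.3, 55.6], 'R': [13.0, -0.5, -46.1, -55.5], 'N': [24.0, 0.6, -13.8, 0.7]} mid y 0.07 width 111.2
140 {'L': [15.0, -0.1, -56.6, 55.1], 'R': [13.0, -2.3, -46.7, -54.7], 'N': [24.0, 0.5, -14.6, 0.1]} mid y 0.19 width 109.8
155 {'L': [15.0, 0.2, -55.8, 54.4], 'R': [13.0, -0.7, -48.8, -54.1], 'N': [24.0, 0.8, -14.8, -9.6]} mid y 0.16 width 108.5
```

Run:
```python
from h import *
instate();path(sl(-125,.7),-31.9,.0081,8)
```

```text
t 20.6 slot tcp -177.7 0.9 z 0.0081 yawrel 0.33 F slot 0.2 -0.6 -2.0 open 0.0118
[-0.0045, -0.0, 0.0, 0.0002, 0.0019, 0.0]
[-0.0165, -0.0001, 0.0, 0.0002, 0.0019, 0.0]
[-0.0334, -0.0003, 0.0001, 0.0002, 0.0019, 0.0001]
[-0.0527, -0.0005, 0.0002, 0.0002, 0.0019, 0.0001]
[-0.0721, -0.0006, 0.0002, 0.0002, 0.0019, 0.0001]
[-0.089, -0.0008, 0.0003, 0.0002, 0.0019, 0.0002]
[-0.1009, -0.0009, 0.0003, 0.0002, 0.0019, 0.0002]
[-0.1054, -0.0009, 0.0003, 0.0002, 0.0019, 0.0002]
yaw now -31.882675369049128 [ 0.4269 -0.1853  0.0081]
```

Emit:
jog_arm:
  motion: [0,-0.0045,0,0,0,0,0,0,-0.0165,0,0,0,0,0,0,-0.033,0,0,0,0,0,0,-0.053,-0.0005,0,0,0,0,0,-0.072,-0.0006,0,0,0,0,0,-0.089,-0.0008,0,0,0,0,0,-0.101,-0.0009,0,0,0,0,0,-0.105,-0.0009,0,0,0,0]

```text
t: 21.4
tool_pos: [0.4717, -0.2138, 0.0081]
orientation: [0.862, 3.018, -0.001]
force: [-5.9, 3.3, 6.6]
opening: 0.0117
```

Run:
```python
from h import *
instate()
c,s=snap('side','s21');crop(c,190,150,210,140,3.8,'s21c')
path(sl(-72,.7),-31.9,.0081,8)
```

```text
t 21.4 slot tcp -124.7 0.7 z 0.0081 yawrel 0.33 F slot -6.8 -0.3 6.6 open 0.0117
[-0.0045, -0.0, 0.0, 0.0002, 0.0019, 0.0]
[-0.0165, -0.0001, 0.0001, 0.0002, 0.0019, 0.0]
[-0.0333, -0.0002, 0.0001, 0.0002, 0.0019, 0.0]
[-0.0527, -0.0002, 0.0002, 0.0002, 0.0019, 0.0001]
[-0.072, -0.0003, 0.0003, 0.0002, 0.0019, 0.0001]
[-0.0889, -0.0004, 0.0003, 0.0002, 0.0019, 0.0001]
[-0.1008, -0.0005, 0.0004, 0.0002, 0.0019, 0.0001]
[-0.1053, -0.0005, 0.0004, 0.0002, 0.0019, 0.0001]
yaw now -31.89009163505216 [ 0.4717 -0.2138  0.0081]
```

View pics/s21c.png

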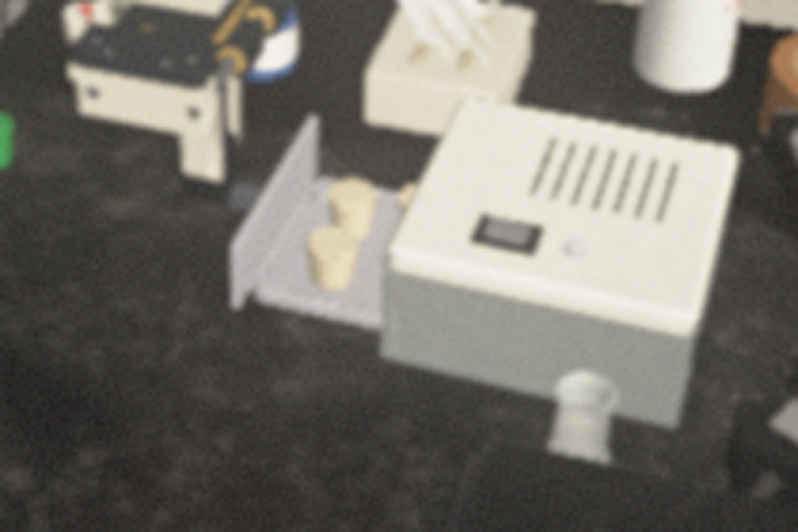

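Run:
```python
from h import *
t,s=snap('top','t21');crop(t,200,70,160,140,5,'t21c')
crop(load('s21')[0],240,170,70,70,9,'s21d')
cc=load('s21')[0]
for x in(-83,-88,-93): print(x,(proj(cc,[np.r_[sl(x,-66),.045],np.r_[sl(x,-66),0],np.r_[sl(x,66),.045]])-[240,170])*9)
```

```text
-83 [[102.70087344 407.84503477]
 [105.35159646 561.18144122]
 [295.93866112  95.25191727]]
-88 [[ 81.81578307 402.99642933]
 [ 85.06404745 556.2358988 ]
 [276.90312434  91.34323275]]
-93 [[ 60.99711689 398.16312682]
 [ 64.83912777 551.30543599]
 [257.92179024  87.44573272]]
```

View pics/t21c.png

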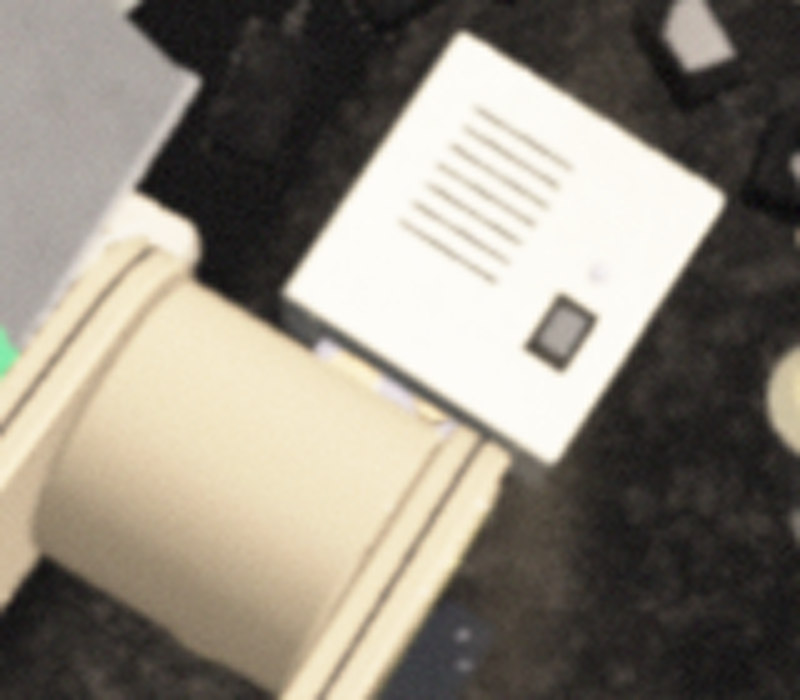

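View pics/s21d.png

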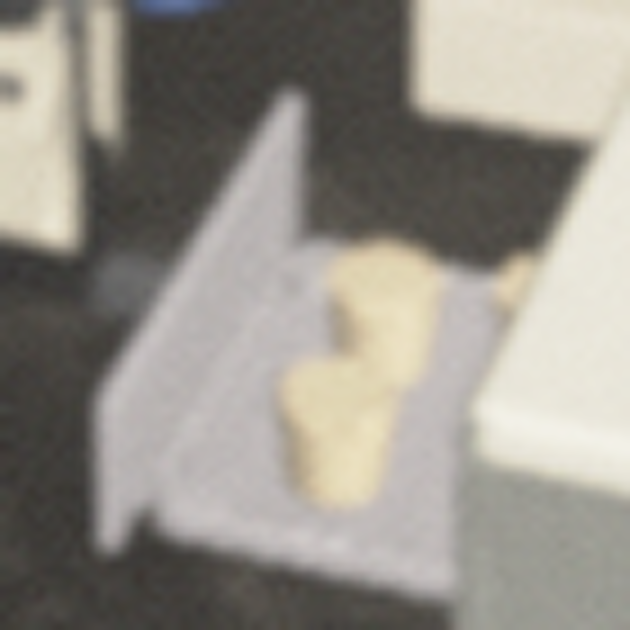

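Emit:
jog_arm:
  motion: [0,-0.0045,0,0,0,0,0,0,-0.0165,0,0,0,0,0,0,-0.033,0,0,0,0,0,0,-0.053,0,0,0,0,0,0,-0.072,0,0,0,0,0,0,-0.089,0,0,0,0,0,0,-0.101,0,0,0,0,0,0,-0.105,0,0,0,0,0]

```text
t: 22.3
tool_pos: [0.5167, -0.2419, 0.0081]
orientation: [0.862, 3.017, -0.001]
force: [-1.2, 1.2, 1.3]
opening: 0.0119
```

Run:
```python
from h import *
instate()
c,s=snap('side','s22');crop(c,240,170,70,70,9,'s22d')
path(sl(-41,.7),-31.9,.0081,5)
for x in(-30,-35): print(x,(proj(c,[np.r_[sl(x,-66),.045],np.r_[sl(x,-66),0],np.r_[sl(x,66),.045]])-[240,170])*9)
```

```text
t 22.3 slot tcp -71.6 0.9 z 0.0081 yawrel 0.32 F slot -1.7 0.4 1.3 open 0.0119
[-0.0064, -0.0001, 0.0, 0.0002, 0.0023, 0.0]
[-0.0215, -0.0003, 0.0001, 0.0002, 0.0023, 0.0]
[-0.0397, -0.0005, 0.0002, 0.0002, 0.0023, 0.0001]
[-0.0548, -0.0007, 0.0003, 0.0002, 0.0023, 0.0001]
[-0.0612, -0.0008, 0.0003, 0.0002, 0.0023, 0.0001]
yaw now -31.89235193225137 [ 0.5167 -0.2419  0.0082]
-30 [[328.24118987 460.19809654]
 [324.31824992 614.54744477]
 [501.10197475 137.38285803]]
-35 [[306.63417113 455.18321192]
 [303.35053395 609.4381967 ]
 [481.47892937 133.35292691]]
```

View pics/s22d.png

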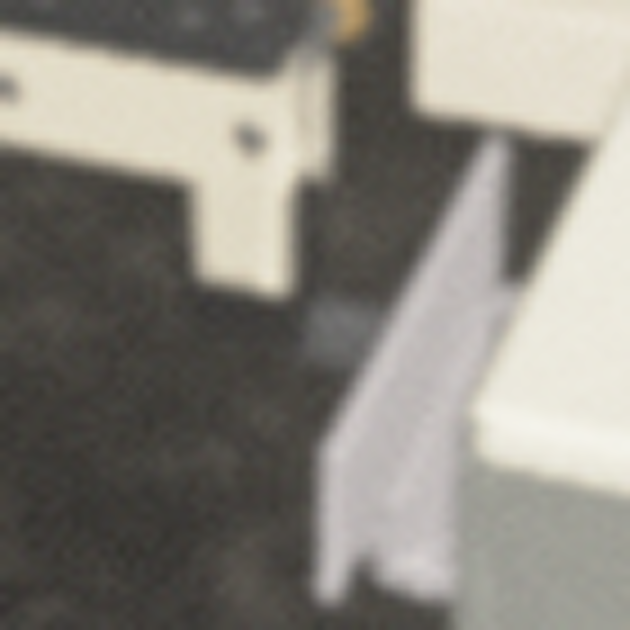

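Emit:
jog_arm:
  motion: [0,-0.006,0,0,0,0,0,0,-0.018,0,0,0,0,0,0,-0.03,-0.0003,0,0,0,0,0,-0.042,-0.0005,0,0,0,0,0,-0.052,-0.0007,0,0,0,0,0,-0.058,-0.0007,0,0,0,0,0,-0.061,-0.0007,0,0,0,0,0,-0.063,-0.0007,0,0,0,0]
  grip_force: 40

```text
t: 23.15
tool_pos: [0.542, -0.2576, 0.0081]
orientation: [-0.863, -3.021, -0.001]
force: [-11.4, 8.4, 8.1]
opening: 0.0117
```

Run:
```python
from h import *
instate()
c,s=snap('side','s23');crop(c,240,150,90,90,8,'s23d')
for x in(0,-3,-5): print(x,(proj(c,[np.r_[sl(x,-66),.045],np.r_[sl(x,-66),0],np.r_[sl(x,66),.045]])-[240,150])*8)
```

```text
t 23.15 slot tcp -41.8 1.1 z 0.0081 yawrel 0.33 F slot -14.1 1.0 8.1 open 0.0117
0 [[408.32020314 596.11330879]
 [401.34638161 733.81097904]
 [551.14489959 303.83082403]]
-3 [[396.56296462 593.38494265]
 [389.94385316 731.03318664]
 [540.48999723 301.64245737]]
-5 [[388.73751561 591.56895793]
 [382.35412462 729.18420076]
 [533.39701825 300.18567029]]
```

View pics/s23d.png

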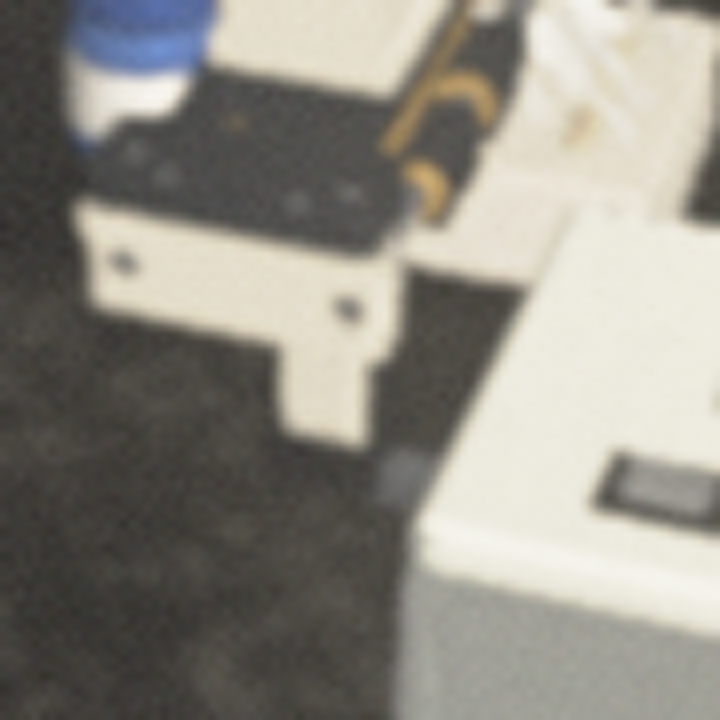

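Emit:
jog_arm:
  motion: [0,-0.002,0,0,0,0,0,0,-0.004,0,0,0,0,0,0,-0.004,0,0,0,0,0,0,-0.004,0,0,0,0,0]

```text
t: 23.6
tool_pos: [0.5419, -0.2575, 0.0081]
orientation: [-0.861, -3.016, -0.003]
force: [-13.2, 8.5, 10.0]
opening: 0.0119
```

Run:
```python
from h import *
instate()
```

```text
t 23.6 slot tcp -41.9 1.1 z 0.0081 yawrel 0.34 F slot -15.7 0.2 10.0 open 0.0119
```

Emit:
jog_arm:
  motion: [0,-0.006,0,0,0,0,0,0,-0.008,0,0,0,0,0,0,-0.008,0,0,0,0,0]

```text
t: 23.9
tool_pos: [0.5421, -0.2576, 0.008]
orientation: [-0.859, -3.009, -0.006]
force: [-19.9, 10.7, 16.7]
opening: 0.0117
```

Run:
```python
from h import *
instate()
c,s=snap('side','s24');crop(c,275,195,50,60,9,'s24d')
t,s=snap('top','t24');crop(t,230,80,100,100,6,'t24d')
```

```text
t 23.9 slot tcp -41.7 1.1 z 0.008 yawrel 0.35 F slot -22.5 -1.6 16.7 open 0.0117
```

View pics/s24d.png

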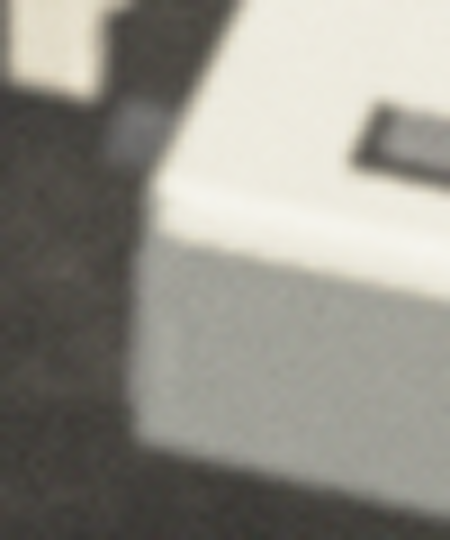

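View pics/t24d.png

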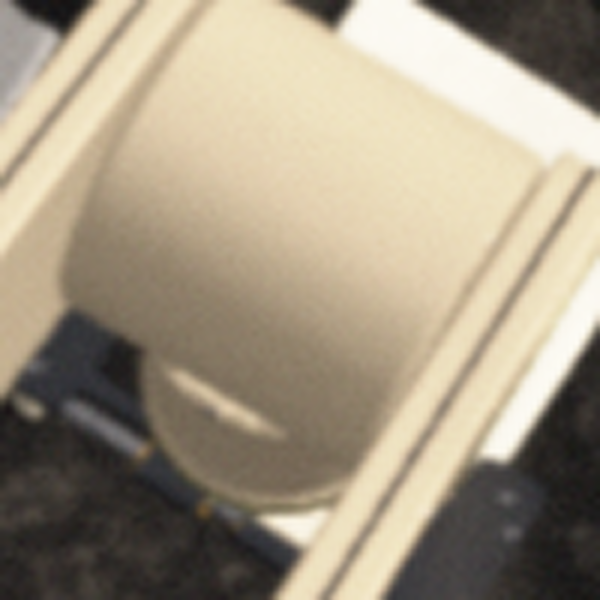

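Emit:
jog_arm:
  motion: [0,-0.005,0,0,0,0,0,0,-0.005,0,0,0,0,0,0,-0.005,0,0,0,0,0,0,-0.005,0,0,0,0,0]

```text
t: 24.4
tool_pos: [0.5419, -0.2575, 0.008]
orientation: [-0.857, -3.003, -0.008]
force: [-16.4, 9.4, 11.8]
opening: 0.0119
```

Run:
```python
from h import *
instate();print(close_job())
```

```text
t 24.4 slot tcp -41.9 1.1 z 0.008 yawrel 0.36 F slot -18.9 -0.8 11.8 open 0.0119
the job is handed in; nothing more can be done
None
```

I spread the four stoppers on the tray floor, pushed the tray nose first into the UV box, and handed the job in at 24.4 s still holding the grip. No verdict was reported.

**Spread:** I moved three stoppers and left the fourth where it stood. The closest centres measured 40.2 mm apart, a gap of about 12 mm.

**Insertion:** Just before the slot, the tray was within 0.2 mm of the slot's middle. It was square to about half a degree.

**Last checks:**
- **Seating:** the fingers stopped at −41.9 mm in the slot's frame, against −41.8 mm predicted for flush. Pushing harder raised the force from about 15 to 22 N without any movement. I then eased off and held at about 19 N.
- **Grip and angle:** the fingers were closed on the grip at 11.9 mm opening. The tool was 0.36° off square.
- **Not seen at the end:** inside the box I could not see the stoppers or the ejector. The stoppers were last seen spread partway in, with two still visible. At the end the box hid the plate and the arm covered the top view, so flush is judged from the position and force.

**Disagreements:**
- The fingertips appeared to end about 30 mm short of the reported tool point, so my first two tries at the top stopper closed above it. Nothing moved, and I lowered the later grasps to allow for it.
- During the last push the upward force on the tool rose to 16.7 N. It was 11.8 N when I handed in.

The arm was never sent toward the jar or the timer, but I did not measure their positions again.

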